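# Pack the clock-service tote

### The job

Pack the blue divided tote for a clock repair visit: lay every brass bridge flat, feet down, in a compartment that matches its length (long, medium or short), one to a compartment, moving any that is in the wrong one. Stand each toppled oil bottle upright, cap up, in a well of its own, and leave the other bench things where they are.

Things in the scene. Friction and masses are not known exactly. Their poses are not given: they have to be found in the camera images.
- tote: Blue divided tote, fixed, 258 (x) by 290 mm (y); origin under its centre on the table. Floor and walls 4 mm thick; tops above the table: dividers 14, side walls 16, end walls 24 mm. Four lanes along x, from +y to -y: long and short; two mediums; short and long; well, short and well (each from -x to +x).
- long_bridge_1_mid (a point): Loose brass clock bridge, may be absent: bar 140 long, 40 wide, 16 thick on a 22 x 40 mm foot under each end, 36 mm tall in all; red jewel at mid-top, steel screw at each end; about 400 g. This point: its centre, 18 mm above its underside (the bar spans 2 to 18 mm above this point); x along its length, z up.
- long_bridge_2_mid (a point): Loose brass clock bridge, may be absent: bar 140 long, 40 wide, 16 thick on a 22 x 40 mm foot under each end, 36 mm tall in all; red jewel at mid-top, steel screw at each end; about 400 g. This point: its centre, 18 mm above its underside (the bar spans 2 to 18 mm above this point); x along its length, z up.
- medium_bridge_1_mid (a point): Loose brass clock bridge, may be absent: bar 105 long, 40 wide, 16 thick on a 22 x 40 mm foot under each end, 36 mm tall in all; red jewel at mid-top, steel screw at each end; about 320 g. This point: its centre, 18 mm above its underside (the bar spans 2 to 18 mm above this point); x along its length, z up.
- medium_bridge_2_mid (a point): Loose brass clock bridge, may be absent: bar 105 long, 40 wide, 16 thick on a 22 x 40 mm foot under each end, 36 mm tall in all; red jewel at mid-top, steel screw at each end; about 320 g. This point: its centre, 18 mm above its underside (the bar spans 2 to 18 mm above this point); x along its length, z up. Starts wrongly in a long compartment.
- short_bridge_1_mid (a point): Loose brass clock bridge, may be absent: bar 70 long, 40 wide, 16 thick on a 22 x 40 mm foot under each end, 36 mm tall in all; red jewel at mid-top, steel screw at each end; about 250 g. This point: its centre, 18 mm above its underside (the bar spans 2 to 18 mm above this point); x along its length, z up.
- short_bridge_2_mid (a point): Loose brass clock bridge, may be absent: bar 70 long, 40 wide, 16 thick on a 22 x 40 mm foot under each end, 36 mm tall in all; red jewel at mid-top, steel screw at each end; about 250 g. This point: its centre, 18 mm above its underside (the bar spans 2 to 18 mm above this point); x along its length, z up. Starts wrongly in a long compartment.
- short_bridge_3_mid (a point): Loose brass clock bridge, may be absent: bar 70 long, 40 wide, 16 thick on a 22 x 40 mm foot under each end, 36 mm tall in all; red jewel at mid-top, steel screw at each end; about 250 g. This point: its centre, 18 mm above its underside (the bar spans 2 to 18 mm above this point); x along its length, z up. Starts wrongly in a medium compartment.
- oil_bottle_1_mid (a point): Square white plastic oil bottle, red cap, yellow labels, lying toppled on a flat side. 90 mm long: body 48 x 48 x 66 mm, then neck and cap 30 mm across; 200 g. This point: on its axis, 50 mm from the base (25 mm inside the body's shoulder end). x points along the axis from base to cap: up when the bottle is upright, roughly away from the robot at the start.
- oil_bottle_2_mid (a point): Square white plastic oil bottle, red cap, yellow labels, lying toppled on a flat side. 90 mm long: body 48 x 48 x 66 mm, then neck and cap 30 mm across; 200 g. This point: on its axis, 50 mm from the base (25 mm inside the body's shoulder end). x points along the axis from base to cap: up when the bottle is upright, roughly away from the robot at the start.
- long_slot_a (a point): Compartment of the tote for one long bridge: 158 mm inside along the tote's x, 62 mm across. The point is the middle of its floor (4 mm above the table); axes as the tote.
- long_slot_b (a point): Compartment of the tote for one long bridge: 158 mm inside along the tote's x, 62 mm across. The point is the middle of its floor (4 mm above the table); axes as the tote.
- medium_slot_a (a point): Compartment of the tote for one medium bridge: 123 mm inside along the tote's x, 62 mm across. The point is the middle of its floor (4 mm above the table); axes as the tote.
- medium_slot_b (a point): Compartment of the tote for one medium bridge: 123 mm inside along the tote's x, 62 mm across. The point is the middle of its floor (4 mm above the table); axes as the tote.
- short_slot_a (a point): Compartment of the tote for one short bridge: 88 mm inside along the tote's x, 62 mm across. The point is the middle of its floor (4 mm above the table); axes as the tote.
- short_slot_b (a point): Compartment of the tote for one short bridge: 88 mm inside along the tote's x, 62 mm across. The point is the middle of its floor (4 mm above the table); axes as the tote.
- short_slot_c (a point): Compartment of the tote for one short bridge: 88 mm inside along the tote's x, 84 mm across. The point is the middle of its floor (4 mm above the table); axes as the tote.
- well_a (a point): Square-ish well of the tote for one oil bottle, 77 mm inside along the tote's x, 84 mm across. The point is the middle of its floor (4 mm above the table); axes as the tote.
- well_b (a point): Square-ish well of the tote for one oil bottle, 77 mm inside along the tote's x, 84 mm across. The point is the middle of its floor (4 mm above the table); axes as the tote.
- loupe: Black eye loupe, 34 mm across, 38 tall, standing among the parts. Bystander, loose, not to be disturbed; origin under its centre, z up.
- blower: Terracotta rubber dust blower, 72 mm across, 98 tall, near the robot's right. Bystander, loose, not to be disturbed; origin under its centre, z up.
- bench_block: Steel bench block 70 x 70 x 30 mm, beyond the tote. Bystander, loose, not to be disturbed; origin under its centre, z up.
- screw_jar: Amber screw jar with black lid, 60 mm across, 60 tall, beyond the parts. Bystander, loose, not to be disturbed; origin under its centre, z up.
Mind the look-alikes: they are no part of the job. Leave any black or turquoise look-alike of the part that bears short_bridge_1_mid alone.

How it is judged:
By the outcome, as a careful person would: the job done as asked, in the order asked, and still so for the second after the job is handed in, with the robot touching nothing.
Of long_bridge_1, long_bridge_2, medium_bridge_1, medium_bridge_2, short_bridge_1, short_bridge_2, short_bridge_3 only 5 to 7 are there at a start; the rules pass over those that are not, and their reading is None.
At some moment in a run one of long_bridge_1, long_bridge_2, medium_bridge_1, medium_bridge_2, short_bridge_1, short_bridge_2, short_bridge_3 may be knocked a few centimetres aside while the robot is not near it.
It also fails if it takes over 210 s, if anything falls off the work surface, if the arm or the gripper's body presses on something with over 40 N, if the wrist force passes 120 N, or if a joint passes its speed limit or range.

### The arm

A 6-joint arm with a two-finger parallel gripper is mounted at the origin on the work surface. World frame = base frame: x ahead of the robot, y to its left, z up, the work surface at z = 0. Lengths are in m, angles in rad, forces in N, time in s.
With the tool pointing down it reaches from about 0.275 to 0.75 m from the base axis. Payload 10.2 kg.
Tool frame: the origin (TCP) lies at the centre of the arm's flange, where the gripper is bolted on; the fingertips stand 173 mm ahead of it and the grasp point (between the pads) lies ctrl.grasp_offset ahead of it (ctrl.grasp_offset is the distance from the TCP to the grasp point, in m); z points along the fingers, y is the direction in which the jaws open and shut (so a half turn about z gives the same grasp; the last joint's range is limited). The gripper opens to 85 mm and grips with 20 to 120 N. Pads are 22 mm wide; open, the fingers measure 114 mm over their backs; the gripper's body (76 mm by 85 mm) begins 54 mm behind the grasp point. The pads swing forward as they close: fully open they stand 13 mm farther back than shut.
Start: joints at [0.966, 0.313, 1.498, -0, 1.331, -0.223], TCP at [0.196, 0.487, 0.405] pointing down, gripper open.
Joint ranges: [-2.94, 2.94], [-0.97, 2.17], [0.19, 2.56], [-1.23, 4.37], [0.02, 3.11], [-2.88, 2.88]. Speed limits (rad/s): [2.39, 2.39, 3.01, 3.14, 3.14, 3.14].

### API

Orientations are given as a rotation vector (axis times angle).
In Python, from bench import ctrl gives the robot as it stands. The module is installed in compiled form; this text tells all that it offers.
- The arm moves only by the shell command python3 -m pendant 'ROWS' [OPENING] [FORCE]. ROWS is a JSON object of lists of equal length, an entry for each row: "linear": the shift along the tool's x, y, z in units of 0.025 m (1.0 is 0.025 m), a list of three; "turn": the turn, a rotation vector about the tool's x, y, z in units of 4 degrees (1.0 is 4 degrees), a list of three. A call has 1 to 20 rows; each row shifts and turns the pose as measured when the row begins, along the tool's axes as they then stand; what a row does not reach is not made up. A row lasts 1/12 s, in which the tool goes at most 41.7 mm and 7.16 degrees, less where a joint would pass 70% of its speed; a pose out of reach is approached as far as the arm can. A call with a number of a shift or a turn outside -1 to 1 is refused whole. A call with a gripper value outside its range is refused whole. OPENING is the gripper's target within -1 to 1 (shut at 1, half-way at 0, fully open at -1), set as the call begins (- or left out, the last holds). The fingers move at their own pace and stop on an object; FORCE is the grip in N (left out, the last holds). Time passes only in rows, so rows that do not move let the fingers close. It gives the time, the measured TCP pose, the force and the opening at its end, in the units of the state.
- ctrl.read_state(): the state, without advancing time (a new reading comes with each control period).
- ctrl.capture(name): name is "scene" or "top" or "wrist"; returns (picture, depth): 400x640x3 uint8, blue, green, red; 400x640 float32, m along the optical axis (not along the pixel's ray), 0 where there is no reading.
- ctrl.calibration(name): a dict with "fx", "fy", "cx", "cy" (pixels), "rvec" (rotation vector, rad) and "tvec" (3), from world to camera coordinates, as OpenCV has them; the wrist camera has in their place "mount" (4x4, takes a point from camera to tool coordinates, whose origin is the TCP and whose axes are the flange's). Camera axes: x right, y down, z forward; pixel columns grow to the right and rows downward; lengths in m; the calibration is good to about 2 mm. The wrist camera is an equidistant fisheye: a pixel r from the principal point sees the ray r / f radians off the axis. A picture is of the moment at which its call begins: read the wrist's pose just before it. calibration takes no time and is no camera call.
- ctrl.hand_in(): hands the job in, once; it reports no verdict.
Trained networks look in the newest picture that a camera, given by its name, has taken for a name from the list of things; names that differ only in an ending like _2 or _b are one class to them, and where a whole thing is asked for, a point or a joint stands for the part that bears it (a point fixed in the world has none). Each returns a list of dicts, best first, with "score" (0 to 1); they miss things now and then, are a little off and sometimes report something else, mostly with a low value. They report only what shows in the picture. A call takes as long as a camera call. They do not tell look-alikes from the thing itself.
- ctrl.look_for(camera, query): "box" ([centre column, centre row, width, height] in pixels, round what is visible of it).
- ctrl.spot_point(camera, query): "centre" ([column, row] in pixels: a listed point, or the origin of a listed thing).
The state is a dict: "clock": time; "qpos": joint angles; "qvel": joint speeds; "effort": joint torques, N m; "eef_pos": TCP position; "orientation": TCP orientation; "ft_force": force on the tool from outside, world axes, zero at the start; "moment": the same for the moment, N m; "opening": finger opening in m.
Only numpy, scipy, OpenCV 4.12 (cv2) and the standard library are available. Lean on these libraries where they do the work, as an engineer would, in place of code of your own. Each camera call takes 0.05 s, during which the arm holds its last target. There are 200 camera calls.

## Working session

There is one attempt and no reset: what is moved stays moved. The work goes in short steps, Python scripts to look and compute and a shell command to move; the robot and the scene stay as the last step left them, time stands still between calls to the robot, and variables do not carry over. Pictures are saved under pics/ and viewed, about 12 in all and at most 16, crops included, and the job is handed in when it is done.

```bash
mkdir -p pics; ls
python3 - <<'E'
from bench import ctrl
import cv2
s=ctrl.read_state();print(s);print(ctrl.grasp_offset)
for c in("scene","top"):
    p,d=ctrl.capture(c);cv2.imwrite(f"pics/{c}0.png",p)
    print(c,ctrl.calibration(c))
print(ctrl.calibration("wrist"))
E
```

```text
pics
{'clock': 0.0, 'qpos': array([ 9.65589188e-01,  3.13444115e-01,  1.49841686e+00,  1.58751060e-05,
        1.33097822e+00, -2.23383828e-01]), 'qvel': array([-0.00119446, -0.00070879,  0.0003806 ,  0.00091819,  0.00171741,
        0.00122507]), 'effort': array([-3.50692553e-04, -4.12267900e+01, -2.59740347e+01, -1.77770071e-04,
        4.19085860e-03, -1.85671365e-05]), 'eef_pos': array([0.19560483, 0.48716434, 0.40414556]), 'orientation': array([-5.96037818e-01, -3.08400695e+00,  1.78236660e-03]), 'ft_force': array([ 0.32994314,  1.27359762, -0.5833647 ]), 'moment': array([ 0.04215808, -0.01334811,  0.04168205]), 'opening': 0.08541411763485424}
0.1547
scene {'fx': 411.7831418794182, 'fy': 411.7831418794182, 'cx': 323.17186632410727, 'cy': 200.88550060861928, 'rvec': array([ 1.74210505,  1.55624894, -0.74684039]), 'tvec': array([-0.0609649 , -0.29784526,  1.36875314])}
top {'fx': 431.4006199163773, 'fy': 431.4006199163773, 'cx': 324.1686147894153, 'cy': 206.08729942385494, 'rvec': array([ 2.13980129, -2.16539022,  0.16776936]), 'tvec': array([0.00293274, 0.56085841, 1.23461484])}
{'fx': 309.70691628693146, 'fy': 309.70691628693146, 'cx': 321.92748043932494, 'cy': 197.1311642660215, 'mount': array([[-4.74919853e-04, -9.58842887e-01, -2.83936775e-01,
         7.21175208e-02],
       [ 9.99999835e-01, -5.47468606e-04,  1.76154020e-04,
         9.53649831e-04],
       [-3.24350500e-04, -2.83936645e-01,  9.58842989e-01,
         3.03577111e-02],
       [ 0.00000000e+00,  0.00000000e+00,  0.00000000e+00,
         1.00000000e+00]])}
```

View pics/top0.png

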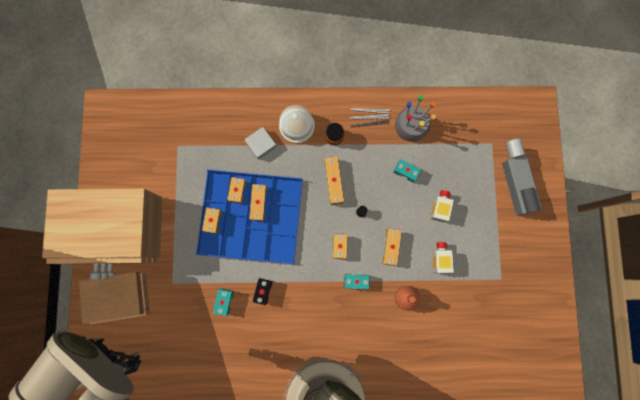

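View pics/scene0.png

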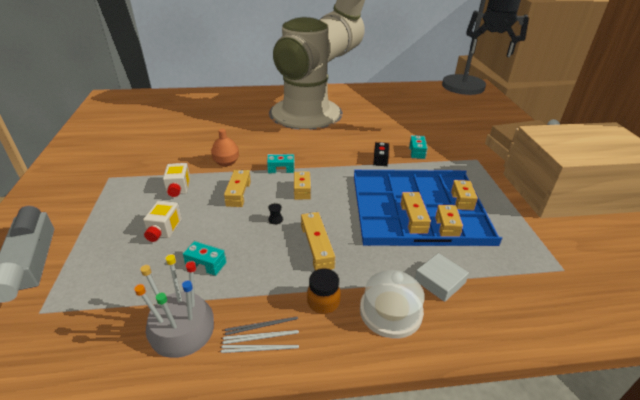

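The top view shows the tote at about (250,217). Brass bridges inside it are at (236,190), (257,202) and (211,220). Loose bridges are at (334,180), (340,246) and (393,247). Look-alikes to avoid: turquoise at (407,170), (357,282) and (223,302), black at (263,291). The bottles are at (443,207) and (444,261), both with caps pointing away. The loupe is at (362,212).

```bash
cat > h.py <<'E'
import numpy as np, cv2
from scipy.spatial.transform import Rotation as R
from bench import ctrl
def world(cam,d,mask):
    k=ctrl.calibration(cam); v,u=np.nonzero(mask&(d>0)); z=d[v,u]
    P=np.stack([(u-k['cx'])/k['fx']*z,(v-k['cy'])/k['fy']*z,z],1)
    return (P-k['tvec'])@cv2.Rodrigues(k['rvec'])[0]
def pix(cam,p):
    k=ctrl.calibration(cam); K=np.array([[k['fx'],0,k['cx']],[0,k['fy'],k['cy']],[0,0,1]])
    return cv2.projectPoints(np.float64([p]),k['rvec'],k['tvec'],K,None)[0].ravel()
def rect(P):
    (c,s,a)=cv2.minAreaRect((P[:,:2]*1000).astype(np.float32)); w,h=s
    if w<h: a+=90; w,h=h,w
    a=(a+90)%180-90          # long axis heading in deg
    return np.round(c).astype(int).tolist(),round(w),round(h),round(a,1)
def blobs(cam='top',save=None):
    p,d=ctrl.capture(cam); hsv=cv2.cvtColor(p,cv2.COLOR_BGR2HSV)
    if save: cv2.imwrite('pics/'+save,p)
    out={}
    for n,lo,hi in(('brass',(10,110,170),(28,255,255)),('blue',(105,130,40),(125,255,255)),('white',(0,0,190),(180,60,255)),('red',(0,150,90),(6,255,255))):
        m=cv2.inRange(hsv,lo,hi)
        N,l,st,c=cv2.connectedComponentsWithStats(m)
        for i in range(1,N):
            if st[i,4]<25 or st[i,4]>20000: continue
            P=world(cam,d,l==i)
            if len(P)<15: continue
            z=np.median(P[:,2])
            if n=='brass' : P=P[abs(P[:,2]-z)<.008]
            if len(P)<15: continue
            out.setdefault(n,[]).append((np.round(c[i]).astype(int).tolist(),int(st[i,4]),round(z*1000),rect(P)))
    return out
def st():
    s=ctrl.read_state(); r=R.from_rotvec(s['orientation']); m=r.as_matrix()
    return s,np.array(s['eef_pos']),m
def target(x,y,yaw,tilt=0.):
    """tool down, tool x heading yaw deg; tilt about tool y"""
    a=np.radians(yaw); X=np.array([np.cos(a),np.sin(a),0]);Z=np.array([0,0,-1.]);Y=np.cross(Z,X)
    return np.stack([X,Y,Z],1)@R.from_euler('y',tilt,degrees=True).as_matrix()
def go(gp,yaw,tilt=0.,off=None):
    """print tool-frame shift (units 25mm) & turn (units 4deg) from now to grasp point gp (m), for TCP motion"""
    off=ctrl.grasp_offset if off is None else off
    s,p,m=st(); T=target(0,0,yaw,tilt); tcp=np.array(gp)-T[:,2]*off
    print('t',round(s['clock'],1),'open',round(s['opening']*1000),'F',np.round(s['ft_force'],1),'tcp',np.round(p*1000),'->',np.round(tcp*1000))
    print(' linear(tool now)',np.round(m.T@(tcp-p)/.025,2),' turn',np.round(np.degrees(R.from_matrix(m.T@T).as_rotvec())/4,2))
    print(' linear(target axes)',np.round(T.T@(tcp-p)/.025,2))
E
python3 - <<'E'
from h import *
for n,L in blobs().items():
    for b in L: print(n,b)
for q in('tote','long_bridge_1_mid','medium_bridge_1_mid','short_bridge_1_mid','oil_bottle_1_mid','loupe','long_slot_a','medium_slot_a','short_slot_a','well_a'):
    print(q,[(np.round(r['centre']).astype(int).tolist(),round(r['score'],2)) for r in ctrl.spot_point('top',q)])
s,p,m=st();print(m.round(2))
E
```

```text
brass ([277, 99], 5529, -1, ([900, 1], 1491, 89, -89.6))
brass ([396, 103], 52, -1, ([896, -234], 61, 11, 85.2))
brass ([429, 103], 61, 1, ([894, -340], 58, 15, -89.7))
brass ([539, 103], 67, 0, ([891, -690], 109, 10, 87.3))
brass ([483, 108], 654, 0, ([875, -543], 402, 35, -87.6))
brass ([347, 108], 513, 0, ([878, -106], 298, 31, -88.2))
brass ([234, 125], 447, -1, ([822, 283], 292, 33, -88.4))
brass ([349, 123], 64, 0, ([822, -89], 69, 27, -89.4))
brass ([502, 122], 260, -1, ([826, -578], 201, 19, -88.8))
brass ([109, 125], 292, 0, ([829, 653], 183, 22, -86.5))
brass ([157, 159], 645, 0, ([718, 542], 181, 84, 88.2))
brass ([551, 154], 80, 0, ([727, -712], 62, 22, 83.3))
brass ([334, 180], 557, 35, ([642, -34], 138, 39, 6.9))
brass ([498, 162], 52, 0, ([698, -551], 36, 25, 87.9))
brass ([112, 166], 392, -1, ([700, 643], 167, 31, 89.3))
brass ([559, 166], 26, 0, ([684, -735], 17, 14, -89.8))
brass ([554, 180], 302, -1, ([640, -715], 64, 52, 89.9))
brass ([103, 217], 7076, 139, ([503, 620], 264, 198, 89.3))
brass ([236, 190], 240, 39, ([614, 259], 68, 39, -9.6))
brass ([500, 184], 63,
[... 2652 characters left out ...]
, 35, ([315, 180], 14, 14, 89.8))
tote [([250, 219], 0.73)]
long_bridge_1_mid []
medium_bridge_1_mid [([392, 249], 0.95)]
short_bridge_1_mid [([358, 283], 0.87), ([265, 292], 0.87), ([405, 169], 0.75), ([220, 302], 0.75), ([339, 246], 0.69), ([253, 244], 0.37)]
oil_bottle_1_mid [([442, 260], 0.87)]
loupe [([362, 212], 0.51), ([212, 234], 0.25)]
long_slot_a [([262, 201], 0.88), ([211, 230], 0.87), ([334, 136], 0.58), ([239, 191], 0.28)]
medium_slot_a [([237, 193], 0.93), ([231, 236], 0.69)]
short_slot_a [([215, 187], 0.98), ([282, 220], 0.93), ([252, 243], 0.88), ([361, 212], 0.59)]
well_a [([279, 248], 0.95), ([284, 190], 0.56)]
[[-0.93  0.37 -0.  ]
 [ 0.37  0.93 -0.  ]
 [-0.   -0.   -1.  ]]
```

Only six bridges are present: one long, two mediums and three shorts. The tote centre is (538,222) mm, with its x axis heading -6.2°, and the size check gives 293x257. Candidates for the first reach are the brass short at (210,220), the brass short at (236,190), and the turquoise and black look-alikes, all of which lie outside the tote. I choose the brass short in the long slot at (210,220).

```bash
cat >> h.py <<'E'
C=np.array([.538,.222]); TH=-6.2
SL=dict(longA=(-46,110),shA=(81,110),medA=(-63.5,44),medB=(63.5,44),shB=(-81,-22),longB=(46,-22),wellA=(-86.5,-99),shC=(0,-99),wellB=(86.5,-99))
a=np.radians(TH); M=np.array([[np.cos(a),-np.sin(a)],[np.sin(a),np.cos(a)]])
SL={k:C+M@np.array(v)/1000 for k,v in SL.items()}
E
python3 - <<'E'
from h import *
p=cv2.imread('pics/top0.png')[150:320,180:430]
cv2.imwrite('pics/crop1.png',cv2.resize(p,None,fx=3,fy=3,interpolation=cv2.INTER_CUBIC))
for k,v in SL.items(): print(k,v.round(3))
go([.524,.330,.10],170.4)
E
```

```text
longA [0.504 0.336]
shA [0.63  0.323]
medA [0.48  0.273]
medB [0.606 0.259]
shB [0.455 0.209]
longB [0.581 0.195]
wellA [0.441 0.133]
shC [0.527 0.124]
wellB [0.613 0.114]
t 0.7 open 85 F [ 0.8  0.7 -0.3] tcp [196. 487. 405.] -> [524. 330. 255.]
 linear(tool now) [-14.53  -0.94   6.  ]  turn [-0.    0.   -3.07]
 linear(target axes) [-14.    -4.01   6.  ]
```

View pics/crop1.png

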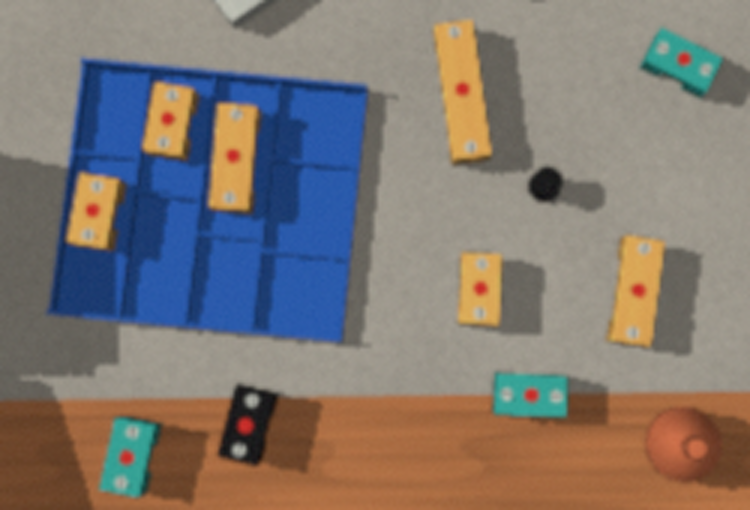

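The crop confirms the layout: the chosen brass short is at (93,210) in the long lane, and the look-alikes are outside the tote.

```bash
python3 -m pendant '{"linear":[[0,0,1],[0,0,1],[0,0,1],[-1,-0.29,0.2],[-1,-0.29,0.2],[-1,-0.29,0.2],[-1,-0.29,0.2],[-1,-0.29,0.2],[-1,-0.29,0.2],[-1,-0.29,0.2],[-1,-0.29,0.2],[-1,-0.29,0.2],[-1,-0.29,0.2],[-1,-0.29,0.2],[-1,-0.29,0.2],[-1,-0.29,0.2],[-1,-0.29,0.2]],"turn":[[0,0,-1],[0,0,-1],[0,0,-1],[0,0,0],[0,0,0],[0,0,0],[0,0,0],[0,0,0],[0,0,0],[0,0,0],[0,0,0],[0,0,0],[0,0,0],[0,0,0],[0,0,0],[0,0,0],[0,0,0]]}' -0.3 60
python3 - <<'E'
from h import *
go([.524,.330,.035],170.4)
E
```

```text
clock: 2.07
eef_pos: [0.5366, 0.3261, 0.2544]
orientation: [0.241, 3.131, 0.008]
ft_force: [0.7, -0.1, 0.0]
opening: 0.0555
t 2.1 open 55 F [ 0.7 -0.1  0. ] tcp [537. 326. 254.] -> [524. 330. 190.]
 linear(tool now) [0.52 0.06 2.59]  turn [0.07 0.01 0.2 ]
 linear(target axes) [0.52 0.07 2.59]
```

```bash
python3 -m pendant '{"linear":[[0.5,0.1,0.6],[0.05,0,0.8],[0,0,0.8],[0,0,0.4],[0,0,0]],"turn":[[0,0,0.2],[0,0,0],[0,0,0],[0,0,0],[0,0,0]]}'
python3 - <<'E'
from h import *
go([.524,.330,.034],170.4)
p,d=ctrl.capture('wrist');cv2.imwrite('pics/w1.png',p)
E
```

```text
clock: 2.48
eef_pos: [0.5287, 0.3272, 0.186]
orientation: [0.275, 3.126, 0.009]
ft_force: [-0.3, 0.1, -0.3]
opening: 0.0555
t 2.5 open 56 F [-0.3  0.1 -0.3] tcp [529. 327. 186.] -> [524. 330. 189.]
 linear(tool now) [ 0.2   0.08 -0.11]  turn [ 0.08  0.05 -0.11]
 linear(target axes) [ 0.2   0.08 -0.11]
```

View pics/w1.png

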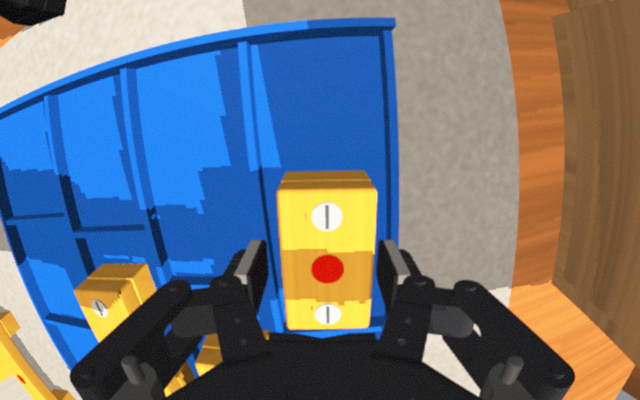

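The bridge sits between the pads at (327,250), near its middle. I'll close and lift.

```bash
python3 -m pendant '{"linear":[[0,0,0],[0,0,0],[0,0,0],[0,0,0],[0,0,-0.5],[0,0,-1],[0,0,-0.7],[0,0,0]],"turn":[[0,0,0],[0,0,0],[0,0,0],[0,0,0],[0,0,0],[0,0,0],[0,0,0],[0,0,0]]}' 1 60
python3 - <<'E'
from h import *
go([.630,.323,.085],173.8)
E
```

```text
clock: 3.2
eef_pos: [0.5284, 0.3276, 0.2494]
orientation: [0.273, 3.122, 0.011]
ft_force: [0.7, 0.8, -1.3]
opening: 0.0389
t 3.2 open 39 F [ 0.7  0.8 -1.3] tcp [528. 328. 249.] -> [630. 323. 240.]
 linear(tool now) [-4.03  0.52  0.42]  turn [ 0.11  0.1  -0.95]
 linear(target axes) [-4.06  0.26  0.39]
```

```bash
python3 -m pendant '{"linear":[[-0.8,0.07,0],[-0.8,0.07,0],[-0.8,0.07,0],[-0.8,0.07,0.2],[-0.8,0.07,0.2],[0,0,0]],"turn":[[0,0,-0.9],[0,0,0],[0,0,0],[0,0,0],[0,0,0],[0,0,0]]}'
python3 - <<'E'
from h import *
go([.632,.323,.036],173.8)
E
```

```text
clock: 3.7
eef_pos: [0.6314, 0.3242, 0.2417]
orientation: [0.167, 3.128, 0.012]
ft_force: [-0.7, -1.3, -3.6]
opening: 0.0388
t 3.7 open 39 F [-0.7 -1.3 -3.6] tcp [631. 324. 242.] -> [632. 323. 191.]
 linear(tool now) [-0.01 -0.06  2.04]  turn [0.12 0.13 0.02]
 linear(target axes) [-0.03 -0.04  2.04]
```

```bash
python3 -m pendant '{"linear":[[0,0,0.7],[0,0,0.7],[0,0,0.4],[0,0,0.25],[0,0,0]],"turn":[[0,0,0],[0,0,0],[0,0,0],[0,0,0],[0,0,0]]}'
python3 -m pendant '{"linear":[[0,0,0],[0,0,0],[0,0,0],[0,0,-0.5],[0,0,-1],[0,0,-1],[0,0,-0.3],[0,0,0]],"turn":[[0,0,0],[0,0,0],[0,0,0],[0,0,0],[0,0,0],[0,0,0],[0,0,0],[0,0,0]]}' -0.25
python3 - <<'E'
from h import *
go([.614,.259,.090],170.4)
B=blobs()
for b in B['brass']:
    if 30<b[2]<50 and b[3][2]>30:print(b)
E
```

```text
clock: 4.12
eef_pos: [0.632, 0.3245, 0.1883]
orientation: [0.168, 3.127, 0.013]
ft_force: [1.0, 0.1, -0.6]
opening: 0.039
clock: 4.78
eef_pos: [0.6307, 0.3244, 0.2672]
orientation: [0.166, 3.122, 0.016]
ft_force: [-0.5, 0.3, -0.1]
opening: 0.0533
t 4.8 open 53 F [-0.5  0.3 -0.1] tcp [631. 324. 267.] -> [614. 259. 245.]
 linear(tool now) [ 0.4  -2.68  0.87]  turn [0.16 0.2  0.88]
 linear(target axes) [ 0.22 -2.69  0.9 ]
([334, 178], 507, 35, ([646, -33], 132, 39, 6.9))
([256, 209], 221, 40, ([555, 195], 62, 38, -4.6))
([443, 209], 132, 48, ([548, -354], 35, 34, 72.7))
([445, 262], 139, 48, ([394, -350], 35, 32, 89.3))
```

```bash
python3 -m pendant '{"linear":[[0,-0.9,0.2],[0.1,-0.9,0.2],[0.1,-0.9,0.2],[0,0,0.2],[0,0,0]],"turn":[[0.1,0.2,0.85],[0,0,0],[0,0,0],[0,0,0],[0,0,0]]}' -0.15
python3 - <<'E'
from h import *
go([.614,.259,.032],170.4)
E
```

```text
clock: 5.25
eef_pos: [0.614, 0.2567, 0.2407]
orientation: [-0.262, -3.125, -0.005]
ft_force: [-0.5, 1.0, -0.6]
opening: 0.0494
t 5.2 open 49 F [-0.5  1.  -0.6] tcp [614. 257. 241.] -> [614. 259. 187.]
 linear(tool now) [0.   0.09 2.16]  turn [ 0.03 -0.08  0.01]
 linear(target axes) [0.01 0.09 2.16]
```

```bash
python3 -m pendant '{"linear":[[0,0.09,0.5],[0,0,0.7],[0,0,0.7],[0,0,0.3],[0,0,0]],"turn":[[0,0,0],[0,0,0],[0,0,0],[0,0,0],[0,0,0]]}'
python3 -m pendant '{"linear":[[0,0,0],[0,0,0],[0,0,0],[0,0,0],[0,0,-0.5],[0,0,-1],[0,0,-0.9],[0,0,-0.3],[0,0,0]],"turn":[[0,0,0],[0,0,0],[0,0,0],[0,0,0],[0,0,0],[0,0,0],[0,0,0],[0,0,0],[0,0,0]]}' 1 60
python3 - <<'E'
from h import *
go([.455,.209,.105],173.8)
E
```

```text
clock: 5.67
eef_pos: [0.6151, 0.2623, 0.1842]
orientation: [-0.258, -3.13, -0.007]
ft_force: [-3.1, -8.0, 17.8]
opening: 0.0491
clock: 6.42
eef_pos: [0.6148, 0.2667, 0.2518]
orientation: [-0.25, -3.126, -0.005]
ft_force: [0.8, 1.0, -2.1]
opening: 0.0387
t 6.4 open 39 F [ 0.8  1.  -2.1] tcp [615. 267. 252.] -> [455. 209. 260.]
 linear(tool now) [ 5.95 -3.29 -0.29]  turn [ 0.05 -0.08 -0.73]
 linear(target axes) [ 6.11 -2.98 -0.32]
```

```bash
python3 -m pendant '{"linear":[[0.75,-0.37,0],[0.75,-0.37,0],[0.75,-0.37,0],[0.75,-0.37,0],[0.75,-0.37,0],[0.75,-0.37,0],[0.75,-0.37,0],[0.75,-0.37,0],[0,0,0]],"turn":[[0,0,-0.7],[0,0,0],[0,0,0],[0,0,0],[0,0,0],[0,0,0],[0,0,0],[0,0,0],[0,0,0]]}'
python3 - <<'E'
from h import *
go([.455,.209,.032],173.8)
E
```

```text
clock: 7.17
eef_pos: [0.4469, 0.2089, 0.2412]
orientation: [-0.167, -3.117, -0.002]
ft_force: [0.6, -0.5, -3.0]
opening: 0.0393
t 7.2 open 39 F [ 0.6 -0.5 -3. ] tcp [447. 209. 241.] -> [455. 209. 187.]
 linear(tool now) [-0.36  0.04  2.17]  turn [-0.   -0.29  0.02]
 linear(target axes) [-0.32  0.04  2.18]
```

```bash
python3 -m pendant '{"linear":[[-0.35,0,0.4],[0,0,0.8],[0,0,0.6],[0,0,0.2],[0,0,0]],"turn":[[0,-0.25,0],[0,0,0],[0,0,0],[0,0,0],[0,0,0]]}'
python3 -m pendant '{"linear":[[0,0,0],[0,0,0],[0,0,0],[0,0,-0.5],[0,0,-1],[0,0,-1],[0,0,-0.3],[0,0,0]],"turn":[[0,0,0],[0,0,0],[0,0,0],[0,0,0],[0,0,0],[0,0,0],[0,0,0],[0,0,0]]}' -0.25
python3 - <<'E'
from h import *
B=blobs(save='top2.png')
for b in B['brass']:
    if 30<b[2]<50 and b[3][2]>30:print(b)
E
```

```text
clock: 7.58
eef_pos: [0.4547, 0.2085, 0.1864]
orientation: [-0.167, -3.132, 0.0]
ft_force: [-1.2, 0.3, -3.6]
opening: 0.0387
clock: 8.25
eef_pos: [0.4561, 0.209, 0.263]
orientation: [0.167, 3.136, 0.003]
ft_force: [0.9, -1.1, -0.0]
opening: 0.0534
([334, 180], 555, 35, ([642, -34], 139, 39, 6.8))
([213, 185], 242, 39, ([627, 325], 69, 39, -6.8))
([258, 200], 337, 39, ([577, 194], 102, 39, -4.2))
([443, 209], 132, 48, ([548, -354], 35, 33, 74.8))
([392, 242], 311, 35, ([451, -204], 80, 39, -10.5))
([340, 241], 158, 36, ([456, -49], 44, 36, -0.9))
([445, 262], 139, 48, ([394, -349], 34, 32, 89.2))
```

View pics/top2.png

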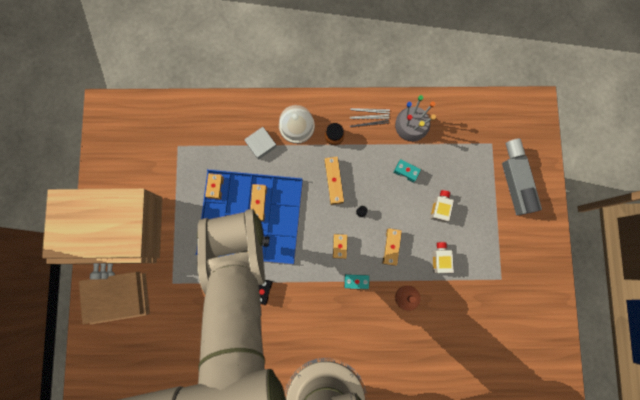

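The short is seated in short_a at (213,185), and the medium is still at (258,200). Next is M2.

```bash
python3 - <<'E'
from h import *
go([.577,.194,.090],175.8)
E
python3 -m pendant '{"linear":[[-0.8,-0.2,0.1],[-0.8,-0.2,0.1],[-0.8,-0.2,0.1],[-0.8,-0.2,0.1],[-0.8,-0.2,0.1],[-0.8,-0.2,0],[0,0,0]],"turn":[[0,0,-0.4],[0,0,0],[0,0,0],[0,0,0],[0,0,0],[0,0,0],[0,0,0]]}'
python3 - <<'E'
from h import *
go([.577,.194,.032],175.8)
E
```

```text
t 8.3 open 53 F [ 0.5 -0.3  0.5] tcp [456. 209. 262.] -> [577. 194. 245.]
 linear(tool now) [-4.87 -0.08  0.71]  turn [ 0.02  0.01 -0.48]
 linear(target axes) [-4.87 -0.25  0.71]
clock: 8.88
eef_pos: [0.5762, 0.1677, 0.2412]
orientation: [-0.118, -3.132, -0.001]
ft_force: [0.4, 0.1, 0.2]
opening: 0.0536
t 8.9 open 54 F [0.4 0.1 0.2] tcp [576. 168. 241.] -> [577. 194. 187.]
 linear(tool now) [0.03 1.05 2.18]  turn [ 0.   -0.11 -0.03]
 linear(target axes) [0.04 1.05 2.18]
```

```bash
python3 -m pendant '{"linear":[[0,0.55,0],[0,0.5,0.2],[0,0,0.7],[0,0,0.7],[0,0,0.35],[0,0,0.15],[0,0,0]],"turn":[[0,0,0],[0,0,0],[0,0,0],[0,0,0],[0,0,0],[0,0,0],[0,0,0]]}'
python3 - <<'E'
from h import *
go([.577,.194,.032],175.8)
E
```

```text
clock: 9.47
eef_pos: [0.5748, 0.2017, 0.1836]
orientation: [-0.113, -3.13, -0.0]
ft_force: [1.0, -4.3, 5.8]
opening: 0.0535
t 9.5 open 54 F [ 1.  -4.3  5.8] tcp [575. 202. 184.] -> [577. 194. 187.]
 linear(tool now) [-0.11 -0.3  -0.12]  turn [-0.   -0.14  0.02]
 linear(target axes) [-0.11 -0.3  -0.12]
```

```bash
python3 -m pendant '{"linear":[[0,0,-0.15],[0,-0.3,0],[0,0,0]],"turn":[[0,0,0],[0,0,0],[0,0,0]]}'
python3 -m pendant '{"linear":[[0,0,0],[0,0,0],[0,0,0],[0,0,0],[0,0,-0.5],[0,0,-1],[0,0,-0.9],[0,0,0]],"turn":[[0,0,0],[0,0,0],[0,0,0],[0,0,0],[0,0,0],[0,0,0],[0,0,0],[0,0,0]]}' 1 60
python3 - <<'E'
from h import *
go([.606,.259,.095],173.8)
E
```

```text
clock: 9.72
eef_pos: [0.5735, 0.1954, 0.1883]
orientation: [-0.109, -3.131, -0.0]
ft_force: [-0.2, -0.1, -0.6]
opening: 0.0531
clock: 10.38
eef_pos: [0.5731, 0.1954, 0.2502]
orientation: [-0.11, -3.125, 0.0]
ft_force: [0.7, -0.4, -1.6]
opening: 0.0388
t 10.4 open 39 F [ 0.7 -0.4 -1.6] tcp [573. 195. 250.] -> [606. 259. 250.]
 linear(tool now) [-1.13  2.63  0.  ]  turn [-0.02 -0.22  0.54]
 linear(target axes) [-1.03  2.67  0.02]
```

```bash
python3 -m pendant '{"linear":[[-0.4,0.8,0],[-0.4,0.8,0],[-0.2,0.7,0],[0,0.3,0],[0,0,0]],"turn":[[0,-0.2,0.5],[0,0,0],[0,0,0],[0,0,0],[0,0,0]]}'
python3 - <<'E'
from h import *
go([.604,.259,.032],173.8)
E
```

```text
clock: 10.8
eef_pos: [0.6043, 0.2594, 0.2489]
orientation: [-0.171, -3.134, 0.003]
ft_force: [0.5, 0.1, -3.3]
opening: 0.0388
t 10.8 open 39 F [ 0.5  0.1 -3.3] tcp [604. 259. 249.] -> [604. 259. 187.]
 linear(tool now) [ 0.   -0.01  2.49]  turn [-0.03 -0.04 -0.01]
 linear(target axes) [ 0.01 -0.02  2.49]
```

```bash
python3 -m pendant '{"linear":[[0,0,0.8],[0,0,0.8],[0,0,0.6],[0,0,0.2],[0,0,0]],"turn":[[0,0,0],[0,0,0],[0,0,0],[0,0,0],[0,0,0]]}'
python3 -m pendant '{"linear":[[0,0,0],[0,0,0],[0,0,0],[0,0,-0.5],[0,0,-1],[0,0,-1],[0,0,-0.5],[0,0,0]],"turn":[[0,0,0],[0,0,0],[0,0,0],[0,0,0],[0,0,0],[0,0,0],[0,0,0],[0,0,0]]}' -0.1
python3 - <<'E'
from h import *
go([.642,-.034,.095],186.9)
E
```

```text
clock: 11.22
eef_pos: [0.6027, 0.2573, 0.1887]
orientation: [-0.169, -3.133, 0.004]
ft_force: [1.7, 1.7, 1.0]
opening: 0.0389
clock: 11.88
eef_pos: [0.6025, 0.2551, 0.2712]
orientation: [-0.171, -3.134, 0.005]
ft_force: [0.0, 0.4, -0.2]
opening: 0.0469
t 11.9 open 47 F [ 0.   0.4 -0.2] tcp [602. 255. 271.] -> [642. -34. 250.]
 linear(tool now) [ -2.83 -11.32   0.89]  turn [-0.04 -0.04 -3.29]
 linear(target axes) [ -0.18 -11.67   0.86]
```

Next is the long bridge. The path clears everything at this height.

```bash
python3 -m pendant '{"linear":[[0,0,0.2],[0,0,0.2],[0,0,0.2],[0,-0.9,0],[0,-0.9,0],[0,-0.9,0],[0,-0.9,0],[0,-0.9,0],[0,-0.9,0],[0,-0.9,0],[0,-0.9,0],[0,-0.9,0],[0,-0.9,0],[-0.2,-0.9,0],[0,-0.9,0],[0,0,0]],"turn":[[0,0,-1],[0,0,-1],[0,0,-1],[0,0,-0.1],[0,0,0],[0,0,0],[0,0,0],[0,0,0],[0,0,0],[0,0,0],[0,0,0],[0,0,0],[0,0,0],[0,0,0],[0,0,0],[0,0,0]]}' -0.4
python3 - <<'E'
from h import *
go([.642,-.034,.031],186.9)
for b in blobs(save='top3.png')['brass']:
    if 30<b[2]<50 and b[3][2]>30:print(b)
E
```

```text
clock: 13.22
eef_pos: [0.6383, -0.0246, 0.2561]
orientation: [0.192, -3.133, 0.003]
ft_force: [0.8, -0.3, -0.2]
opening: 0.0593
t 13.2 open 59 F [ 0.8 -0.3 -0.2] tcp [638. -25. 256.] -> [642. -34. 186.]
 linear(tool now) [-0.11 -0.39  2.81]  turn [-0.02 -0.04  0.03]
 linear(target axes) [-0.1  -0.39  2.81]
([213, 186], 244, 39, ([627, 325], 69, 39, -6.0))
([237, 192], 390, 39, ([606, 255], 102, 38, -6.3))
([392, 247], 443, 35, ([440, -202], 104, 40, -9.8))
([252, 244], 250, 39, ([453, 208], 67, 39, -6.8))
([445, 262], 141, 48, ([394, -349], 34, 32, 89.3))
```

Three tote bridges read as seated, with tops at 39 mm.

```bash
python3 -m pendant '{"linear":[[0,-0.35,0.6],[-0.1,0,0.8],[0,0,0.8],[0,0,0.5],[0,0,0],[0,0,0]],"turn":[[0,0,0],[0,0,0],[0,0,0],[0,0,0],[0,0,0],[0,0,0]]}'
python3 - <<'E'
from h import *
go([.642,-.034,.031],186.9)
E
```

```text
clock: 13.77
eef_pos: [0.641, -0.0277, 0.1868]
orientation: [0.197, -3.133, 0.001]
ft_force: [-0.6, 0.5, -0.7]
opening: 0.0598
t 13.8 open 60 F [-0.6  0.5 -0.7] tcp [641. -28. 187.] -> [642. -34. 186.]
 linear(tool now) [-0.01 -0.25  0.04]  turn [-0.   -0.03  0.07]
 linear(target axes) [-0.01 -0.25  0.04]
```

```bash
python3 -m pendant '{"linear":[[0,-0.25,0.1],[0,0,0]],"turn":[[0,0,0],[0,0,0]]}'
python3 -m pendant '{"linear":[[0,0,0],[0,0,0],[0,0,0],[0,0,0],[0,0,-0.5],[0,0,-1],[0,0,-1],[0,0,-0.3],[0,0,0]],"turn":[[0,0,0],[0,0,0],[0,0,0],[0,0,0],[0,0,0],[0,0,0],[0,0,0],[0,0,0],[0,0,0]]}' 1 70
python3 - <<'E'
from h import *
go([.581,.195,.105],173.8)
E
```

```text
clock: 13.93
eef_pos: [0.6421, -0.0334, 0.1855]
orientation: [0.199, -3.135, 0.001]
ft_force: [-0.4, -0.6, 0.2]
opening: 0.0599
clock: 14.68
eef_pos: [0.6414, -0.0333, 0.2598]
orientation: [0.198, -3.131, -0.001]
ft_force: [-0.4, 0.1, -5.4]
opening: 0.0386
t 14.7 open 39 F [-0.4  0.1 -5.4] tcp [641. -33. 260.] -> [581. 195. 260.]
 linear(tool now) [1.24 9.36 0.02]  turn [ 0.   -0.06  3.36]
 linear(target axes) [3.39 8.82 0.  ]
```

```bash
python3 -m pendant '{"linear":[[0,0,0],[0,0,0],[0,0,0],[0.3,0.8,0],[0.3,0.8,0],[0.3,0.8,0],[0.3,0.8,0],[0.3,0.8,0],[0.3,0.8,0],[0.3,0.8,0],[0.3,0.8,0],[0.3,0.8,0],[0.3,0.8,0],[0.3,0.6,0],[0,0,0],[0,0,0]],"turn":[[0,0,1],[0,0,1],[0,0,1],[0,0,0.3],[0,0,0],[0,0,0],[0,0,0],[0,0,0],[0,0,0],[0,0,0],[0,0,0],[0,0,0],[0,0,0],[0,0,0],[0,0,0],[0,0,0]]}'
python3 - <<'E'
from h import *
go([.581,.195,.034],173.8)
E
```

```text
clock: 16.02
eef_pos: [0.577, 0.1991, 0.2429]
orientation: [-0.184, -3.108, 0.002]
ft_force: [0.3, 0.1, -4.8]
opening: 0.0389
t 16.0 open 39 F [ 0.3  0.1 -4.8] tcp [577. 199. 243.] -> [581. 195. 189.]
 linear(tool now) [-0.24 -0.14  2.16]  turn [-0.04 -0.4  -0.15]
 linear(target axes) [-0.18 -0.15  2.17]
```

```bash
python3 -m pendant '{"linear":[[-0.2,-0.3,0.3],[0,0,0.7],[0,0,0.7],[0,0,0.25],[0,0,0],[0,0,0]],"turn":[[0,-0.4,-0.1],[0,0,0],[0,0,0],[0,0,0],[0,0,0],[0,0,0]]}'
python3 - <<'E'
from h import *
go([.581,.191,.034],173.8)
E
```

```text
clock: 16.52
eef_pos: [0.5819, 0.188, 0.1914]
orientation: [0.178, 3.135, -0.004]
ft_force: [-0.3, -0.1, -5.0]
opening: 0.0385
t 16.5 open 39 F [-0.3 -0.1 -5. ] tcp [582. 188. 191.] -> [581. 191. 189.]
 linear(tool now) [0.05 0.11 0.11]  turn [-0.04  0.02 -0.07]
 linear(target axes) [0.05 0.11 0.11]
```

```bash
python3 -m pendant '{"linear":[[0,0.1,0.1],[0,0,0]],"turn":[[0,0,0],[0,0,0]]}'
python3 -m pendant '{"linear":[[0,0,0],[0,0,0],[0,0,0],[0,0,-0.5],[0,0,-1],[0,0,-1],[0,0,-0.5],[0,0,0]],"turn":[[0,0,0],[0,0,0],[0,0,0],[0,0,0],[0,0,0],[0,0,0],[0,0,0],[0,0,0]]}' -0.03
python3 - <<'E'
from h import *
go([.440,-.202,.105],170.4)
E
```

```text
clock: 16.68
eef_pos: [0.583, 0.1891, 0.1924]
orientation: [0.178, 3.134, -0.009]
ft_force: [-0.1, 0.2, -5.2]
opening: 0.0383
clock: 17.35
eef_pos: [0.5833, 0.1894, 0.2767]
orientation: [0.178, 3.127, -0.007]
ft_force: [-0.1, -0.7, 0.1]
opening: 0.0441
t 17.4 open 44 F [-0.1 -0.7  0.1] tcp [583. 189. 277.] -> [ 440. -202.  260.]
 linear(tool now) [  3.93 -16.2    0.7 ]  turn [-0.05  0.14  0.77]
 linear(target axes) [  3.04 -16.39   0.68]
```

```bash
python3 -m pendant '{"linear":[[0,0,0],[0.18,-0.95,0],[0.18,-0.95,0],[0.18,-0.95,0],[0.18,-0.95,0],[0.18,-0.95,0],[0.18,-0.95,0],[0.18,-0.95,0],[0.18,-0.95,0],[0.18,-0.95,0],[0.18,-0.95,0],[0.18,-0.95,0],[0.18,-0.95,0],[0.18,-0.95,0],[0.18,-0.95,0],[0.18,-0.95,0],[0.18,-0.95,0],[0.18,-0.95,0],[0,0,0],[0,0,0]],"turn":[[0,0,0.8],[0,0,0],[0,0,0],[0,0,0],[0,0,0],[0,0,0],[0,0,0],[0,0,0],[0,0,0],[0,0,0],[0,0,0],[0,0,0],[0,0,0],[0,0,0],[0,0,0],[0,0,0],[0,0,0],[0,0,0],[0,0,0],[0,0,0]]}' -0.4
python3 - <<'E'
from h import *
go([.440,-.202,.031],170.4)
for b in blobs(save='top4.png')['brass']:
    if 30<b[2]<50 and b[3][2]>30:print(b)
E
```

```text
clock: 19.02
eef_pos: [0.43, -0.2111, 0.2762]
orientation: [0.263, 3.116, -0.004]
ft_force: [0.6, 0.4, 0.3]
opening: 0.0596
t 19.0 open 60 F [0.6 0.4 0.3] tcp [ 430. -211.  276.] -> [ 440. -202.  186.]
 linear(tool now) [-0.28  0.43  3.62]  turn [-0.01  0.21 -0.02]
 linear(target axes) [-0.33  0.42  3.62]
([213, 186], 241, 39, ([627, 325], 69, 38, -6.5))
([237, 192], 390, 39, ([606, 255], 103, 39, -7.2))
([260, 200], 544, 39, ([583, 188], 138, 39, -6.6))
([443, 209], 132, 48, ([548, -354], 35, 33, 72.7))
([252, 244], 249, 39, ([454, 208], 67, 38, -6.6))
([340, 246], 269, 36, ([444, -48], 68, 38, -1.4))
```

```bash
python3 -m pendant '{"linear":[[-0.3,0.4,0.7],[0,0,0.8],[0,0,0.8],[0,0,0.8],[0,0,0.4],[0,0,0],[0,0,0]],"turn":[[0,0.2,0],[0,0,0],[0,0,0],[0,0,0],[0,0,0],[0,0,0],[0,0,0]]}'
python3 - <<'E'
from h import *
go([.440,-.202,.031],170.4)
E
```

```text
clock: 19.65
eef_pos: [0.4424, -0.196, 0.1862]
orientation: [0.252, 3.129, -0.003]
ft_force: [0.1, -0.2, 0.1]
opening: 0.0597
t 19.6 open 60 F [ 0.1 -0.2  0.1] tcp [ 442. -196.  186.] -> [ 440. -202.  186.]
 linear(tool now) [ 0.06 -0.25  0.02]  turn [-0.03  0.04  0.1 ]
 linear(target axes) [ 0.06 -0.25  0.02]
```

```bash
python3 -m pendant '{"linear":[[0,-0.2,0],[0,0,0]],"turn":[[0,0,0.1],[0,0,0]]}'
python3 -m pendant '{"linear":[[0,0,0],[0,0,0],[0,0,0],[0,0,0],[0,0,-0.5],[0,0,-1],[0,0,-1],[0,0,-0.3],[0,0,0]],"turn":[[0,0,0],[0,0,0],[0,0,0],[0,0,0],[0,0,0],[0,0,0],[0,0,0],[0,0,0],[0,0,0]]}' 1 70
python3 - <<'E'
from h import *
go([.480,.273,.105],173.8)
E
```

```text
clock: 19.82
eef_pos: [0.4422, -0.2004, 0.1873]
orientation: [0.261, 3.127, -0.004]
ft_force: [-0.9, 0.2, 0.8]
opening: 0.0593
clock: 20.57
eef_pos: [0.4412, -0.1999, 0.2601]
orientation: [0.263, 3.129, -0.002]
ft_force: [0.1, 0.5, -3.8]
opening: 0.0387
t 20.6 open 39 F [ 0.1  0.5 -3.8] tcp [ 441. -200.  260.] -> [480. 273. 260.]
 linear(tool now) [ 1.620e+00  1.891e+01 -1.000e-02]  turn [-0.02  0.02 -0.85]
 linear(target axes) [ 0.5  18.97  0.02]
```

```bash
python3 -m pendant '{"linear":[[0,0,0],[0.03,1,0],[0.03,1,0],[0.03,1,0],[0.03,1,0],[0.03,1,0],[0.03,1,0],[0.03,1,0],[0.03,1,0],[0.03,1,0],[0.03,1,0],[0.03,1,0],[0.03,1,0],[0.03,1,0],[0.03,1,0],[0.03,1,0],[0.03,1,0],[0.03,1,0],[0,1,0],[0,0,0]],"turn":[[0,0,-0.8],[0,0,0],[0,0,0],[0,0,0],[0,0,0],[0,0,0],[0,0,0],[0,0,0],[0,0,0],[0,0,0],[0,0,0],[0,0,0],[0,0,0],[0,0,0],[0,0,0],[0,0,0],[0,0,0],[0,0,0],[0,0,0],[0,0,0]]}'
python3 - <<'E'
from h import *
go([.480,.273,.036],173.8)
E
```

```text
clock: 22.23
eef_pos: [0.4735, 0.2694, 0.2321]
orientation: [-0.18, -3.106, 0.001]
ft_force: [-0.7, 1.2, -3.8]
opening: 0.0389
t 22.2 open 39 F [-0.7  1.2 -3.8] tcp [474. 269. 232.] -> [480. 273. 191.]
 linear(tool now) [-0.29  0.18  1.65]  turn [-0.04 -0.43 -0.11]
 linear(target axes) [-0.24  0.17  1.65]
```

```bash
python3 -m pendant '{"linear":[[-0.25,0.1,0],[0,0,0.6],[0,0,0.6],[0,0,0.35],[0,0,0],[0,0,0]],"turn":[[0,-0.43,-0.1],[0,0,0],[0,0,0],[0,0,0],[0,0,0],[0,0,0]]}'
python3 - <<'E'
from h import *
go([.480,.273,.036],173.8)
E
```

```text
clock: 22.73
eef_pos: [0.482, 0.2706, 0.191]
orientation: [0.166, 3.128, -0.004]
ft_force: [-2.4, 1.2, 2.2]
opening: 0.0383
t 22.7 open 38 F [-2.4  1.2  2.2] tcp [482. 271. 191.] -> [480. 273. 191.]
 linear(tool now) [0.09 0.09 0.01]  turn [-0.03  0.13  0.03]
 linear(target axes) [0.09 0.09 0.01]
```

Now release, lift, and head for S1 at (444,-48), heading -1.5.

```bash
python3 -m pendant '{"linear":[[0,0,0],[0,0,0],[0,0,0],[0,0,-0.5],[0,0,-1],[0,0,-1],[0,0,-0.5],[0,0,0]],"turn":[[0,0,0],[0,0,0],[0,0,0],[0,0,0],[0,0,0],[0,0,0],[0,0,0],[0,0,0]]}' -0.05
python3 - <<'E'
from h import *
go([.445,-.048,.105],178.5)
E
```

```text
clock: 23.4
eef_pos: [0.4825, 0.2686, 0.2705]
orientation: [0.169, 3.126, -0.006]
ft_force: [0.7, 0.0, -0.5]
opening: 0.045
t 23.4 open 45 F [ 0.7  0.  -0.5] tcp [482. 269. 270.] -> [445. -48. 260.]
 linear(tool now) [  0.13 -12.75   0.47]  turn [-0.05  0.16 -1.17]
 linear(target axes) [  1.17 -12.7    0.43]
```

```bash
python3 -m pendant '{"linear":[[0,0,0],[0.05,0,0],[0.08,-0.95,0],[0.08,-0.95,0],[0.08,-0.95,0],[0.08,-0.95,0],[0.08,-0.95,0],[0.08,-0.95,0],[0.08,-0.95,0],[0.08,-0.95,0],[0.08,-0.95,0],[0.08,-0.95,0],[0.08,-0.95,0],[0.08,-0.95,0],[0.08,-0.95,0],[0,0,0],[0,0,0]],"turn":[[0,0,-0.6],[0,0,-0.6],[0,0,0],[0,0,0],[0,0,0],[0,0,0],[0,0,0],[0,0,0],[0,0,0],[0,0,0],[0,0,0],[0,0,0],[0,0,0],[0,0,0],[0,0,0],[0,0,0],[0,0,0]]}' -0.4
python3 - <<'E'
from h import *
go([.445,-.048,.031],178.5)
for b in blobs(save='top5.png')['brass']:
    if 30<b[2]<50 and b[3][2]>30:print(b)
p,d=ctrl.capture('wrist');cv2.imwrite('pics/w2.png',p)
E
```

```text
clock: 24.82
eef_pos: [0.4451, -0.0541, 0.2696]
orientation: [0.028, 3.128, -0.007]
ft_force: [0.1, -0.2, -0.2]
opening: 0.0598
t 24.8 open 60 F [ 0.1 -0.2 -0.2] tcp [445. -54. 270.] -> [445. -48. 186.]
 linear(tool now) [0.06 0.26 3.36]  turn [-0.06  0.2   0.11]
 linear(target axes) [0.01 0.24 3.36]
([213, 186], 244, 39, ([627, 325], 70, 38, -4.2))
([237, 192], 390, 39, ([606, 256], 103, 38, -6.4))
([260, 200], 545, 39, ([584, 187], 138, 38, -6.7))
([443, 209], 132, 48, ([548, -354], 34, 33, 74.6))
([231, 235], 411, 39, ([480, 270], 102, 39, -5.9))
([252, 244], 253, 39, ([453, 208], 68, 38, -6.1))
```

View pics/w2.png

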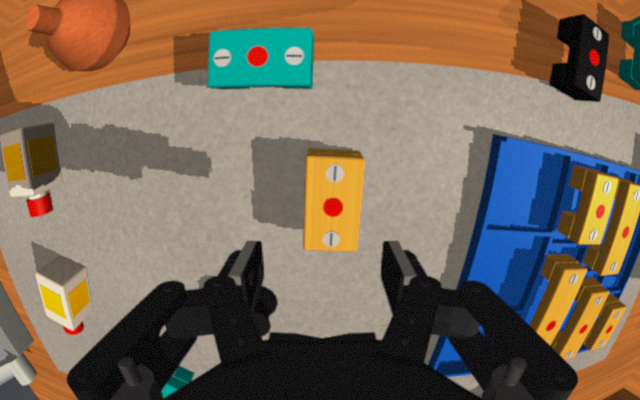

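The brass S1 sits ahead of the jaws at (333,205), and it was not knocked. I'll descend.

```bash
python3 -m pendant '{"linear":[[0,0.1,0.7],[0,0.05,0.8],[0,0,0.8],[0,0,0.7],[0,0,0.2],[0,0,0]],"turn":[[0,0.2,0.1],[0,0,0],[0,0,0],[0,0,0],[0,0,0],[0,0,0]]}'
python3 - <<'E'
from h import *
go([.445,-.048,.031],178.5)
E
```

```text
clock: 25.42
eef_pos: [0.4464, -0.0447, 0.1875]
orientation: [0.026, 3.139, -0.008]
ft_force: [-0.6, 0.3, 0.6]
opening: 0.0593
t 25.4 open 59 F [-0.6  0.3  0.6] tcp [446. -45. 187.] -> [445. -48. 186.]
 linear(tool now) [ 0.05 -0.13  0.07]  turn [-0.07  0.03  0.14]
 linear(target axes) [ 0.05 -0.13  0.07]
```

```bash
python3 -m pendant '{"linear":[[0,-0.1,0.05],[0,0,0],[0,0,0],[0,0,0],[0,0,0],[0,0,-0.5],[0,0,-1],[0,0,-1],[0,0,-0.3],[0,0,0]],"turn":[[0,0,0],[0,0,0],[0,0,0],[0,0,0],[0,0,0],[0,0,0],[0,0,0],[0,0,0],[0,0,0],[0,0,0]]}' 1 70
python3 - <<'E'
from h import *
go([.527,.124,.105],173.8)
E
```

```text
clock: 26.25
eef_pos: [0.446, -0.046, 0.2613]
orientation: [0.023, 3.138, -0.008]
ft_force: [-0.4, -0.7, -3.0]
opening: 0.0389
t 26.2 open 39 F [-0.4 -0.7 -3. ] tcp [446. -46. 261.] -> [527. 124. 260.]
 linear(tool now) [-3.14  6.85  0.04]  turn [-0.07  0.05  1.34]
 linear(target axes) [-2.49  7.11  0.06]
```

```bash
python3 -m pendant '{"linear":[[0,0,0],[0,0,0],[-0.32,0.9,0],[-0.32,0.9,0],[-0.32,0.9,0],[-0.32,0.9,0],[-0.32,0.9,0],[-0.32,0.9,0],[-0.32,0.9,0],[-0.3,0.6,0],[0,0,0],[0,0,0]],"turn":[[0,0,0.7],[0,0,0.7],[0,0,0],[0,0,0],[0,0,0],[0,0,0],[0,0,0],[0,0,0],[0,0,0],[0,0,0],[0,0,0],[0,0,0]]}'
python3 - <<'E'
from h import *
go([.527,.124,.036],173.8)
E
```

```text
clock: 27.25
eef_pos: [0.5304, 0.1253, 0.2448]
orientation: [-0.19, -3.124, 0.008]
ft_force: [-0.8, -0.7, -3.7]
opening: 0.039
t 27.2 open 39 F [-0.8 -0.7 -3.7] tcp [530. 125. 245.] -> [527. 124. 191.]
 linear(tool now) [ 0.1  -0.05  2.16]  turn [-0.08 -0.17 -0.19]
 linear(target axes) [ 0.13 -0.06  2.16]
```

```bash
python3 -m pendant '{"linear":[[0.1,0,0.5],[0,0,0.7],[0,0,0.7],[0,0,0.2],[0,0,0],[0,0,0]],"turn":[[0,-0.2,-0.2],[0,0,0],[0,0,0],[0,0,0],[0,0,0],[0,0,0]]}'
python3 -m pendant '{"linear":[[0,0,0],[0,0,0],[0,0,0],[0,0,-0.5],[0,0,-1],[0,0,-1],[0,0,-1],[0,0,-1],[0,0,0]],"turn":[[0,0,0],[0,0,0],[0,0,0],[0,0,0],[0,0,0],[0,0,0],[0,0,0],[0,0,0],[0,0,0]]}' -0.1
python3 - <<'E'
from h import *
for t in((.55,-.354),(.395,-.349)): go([t[0],t[1],.12],0)
E
```

```text
clock: 27.75
eef_pos: [0.5267, 0.1224, 0.1904]
orientation: [0.173, 3.134, -0.007]
ft_force: [0.3, 0.6, -1.3]
opening: 0.0386
clock: 28.5
eef_pos: [0.5257, 0.12, 0.3065]
orientation: [-0.178, -3.135, 0.009]
ft_force: [-0.3, -0.3, 0.5]
opening: 0.0469
t 28.5 open 47 F [-0.3 -0.3  0.5] tcp [526. 120. 307.] -> [ 550. -354.  275.]
 linear(tool now) [ -3.12 -18.72   1.38]  turn [-3.000e-02  1.300e-01  4.337e+01]
 linear(target axes) [ 0.97 18.96  1.27]
t 28.5 open 47 F [-0.3 -0.3  0.5] tcp [526. 120. 307.] -> [ 395. -349.  275.]
 linear(tool now) [  3.06 -19.22   1.39]  turn [-3.000e-02  1.300e-01  4.337e+01]
 linear(target axes) [-5.23 18.76  1.27]
```

All six bridges are placed. The bottles need a half turn of the wrist so the camera ends on the upper side.

```bash
T20='x'; python3 -m pendant '{"linear":[[0,-0.9,0],[0,-0.9,0],[0,-0.9,0],[0,-0.9,0],[0,0,0],[0,0,0],[0,0,0],[0,0,0],[0,0,0],[0,0,0],[0,0,0],[0,0,0],[0,0,0],[0,0,0],[0,0,0],[0,0,0],[0,0,0],[0,0,0],[0,0,0],[0,0,0]],"turn":[[0,0,1],[0,0,1],[0,0,1],[0,0,1],[0,0,1],[0,0,1],[0,0,1],[0,0,1],[0,0,1],[0,0,1],[0,0,1],[0,0,1],[0,0,1],[0,0,1],[0,0,1],[0,0,1],[0,0,1],[0,0,1],[0,0,1],[0,0,1]]}' -1
python3 -m pendant '{"linear":[[0,0,0],[0,0,0],[0,0,0],[0,0,0],[0,0,0],[0,0,0],[0,0,0],[0,0,0],[0,0,0],[0,0,0],[0,0,0],[0,0,0],[0,0,0],[0,0,0],[0,0,0],[0,0,0],[0,0,0],[0,0,0],[0,0,0],[0,0,0]],"turn":[[0,0,1],[0,0,1],[0,0,1],[0,0,1],[0,0,1],[0,0,1],[0,0,1],[0,0,1],[0,0,1],[0,0,1],[0,0,1],[0,0,1],[0,0,1],[0,0,1],[0,0,1],[0,0,1],[0,0,1],[0,0,1],[0,0,1],[0,0,1]]}'
python3 - <<'E'
from h import *
go([.569,-.360,.12],-15)
B=blobs(save='top6.png')
for b in B['brass']:
    if 30<b[2]<50 and b[3][2]>30:print(b)
for n in('white','red'):
  for b in B[n]: print(n,b)
E
```

```text
clock: 30.17
eef_pos: [0.5023, 0.0249, 0.3009]
orientation: [2.232, 2.209, -0.015]
ft_force: [-0.8, 0.4, -0.2]
opening: 0.0854
clock: 31.83
eef_pos: [0.4993, 0.0219, 0.2917]
orientation: [3.132, 0.138, -0.028]
ft_force: [0.3, -0.3, -0.0]
opening: 0.0854
t 31.8 open 85 F [ 0.3 -0.3 -0. ] tcp [499.  22. 292.] -> [ 569. -360.  275.]
 linear(tool now) [ 1.44 15.46  0.75]  turn [0.13 0.24 5.01]
 linear(target axes) [ 6.64 14.03  0.68]
([239, 190], 390, 39, ([612, 247], 103, 38, -4.0))
([213, 186], 242, 39, ([627, 326], 68, 39, -6.7))
([260, 200], 545, 39, ([583, 187], 138, 38, -6.7))
([443, 209], 132, 48, ([548, -354], 35, 32, 74.8))
([231, 235], 410, 39, ([479, 269], 102, 39, -6.5))
([252, 243], 253, 39, ([454, 208], 67, 39, -7.0))
white ([288, 119], 371, 69, ([824, 102], 90, 63, -29.1))
white ([514, 147], 102, 68, ([739, -574], 74, 31, -15.2))
white ([255, 150], 25, 30, ([738, 205], 37, 9, 44.6))
white ([442, 207], 152, 47, ([553, -355], 68, 45, -16.5))
white ([316, 210], 217, 415, ([500, 21], 70, 20, 77.7))
white ([292, 236], 35, 456, ([442, 65], 16, 10, 0.5))
white ([280, 243], 44, 462, ([430, 89], 18, 12, -10.2))
white ([332, 252], 49, 463, ([411, -11], 17, 13, -10.1))
red ([445, 193], 47, 36, ([597, -365], 24, 15, 76.5))
red ([442, 245], 36, 37, ([442, -350], 21, 12, 89.4))
red ([261, 291], 29, 37, ([315, 180], 15, 14, 87.9))
```

View pics/top6.png

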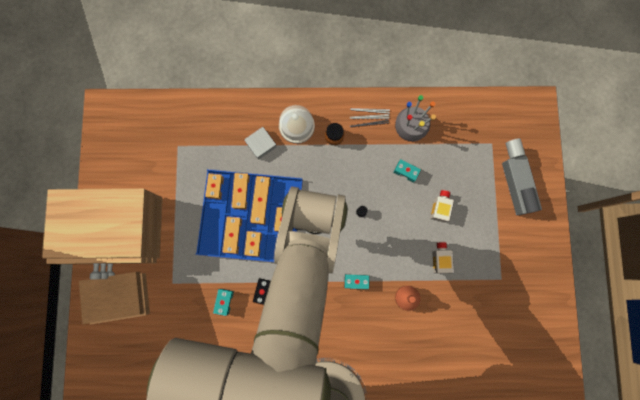

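Bottle 1 is at (442,207) and bottle 2 at (444,261). M2 has shifted about 1 cm inside its own compartment at (239,190) but still lies flat there. I'll move to bottle 1.

```bash
python3 -m pendant '{"linear":[[0,0,0],[0,0,0],[0,0,0],[0,0,0],[0,0,0],[0.43,0.93,0],[0.43,0.93,0],[0.43,0.93,0],[0.43,0.93,0],[0.43,0.93,0],[0.43,0.93,0],[0.43,0.93,0],[0.43,0.93,0],[0.43,0.93,0],[0.43,0.93,0],[0.43,0.93,0],[0.43,0.93,0],[0.43,0.93,0],[0.43,0.93,0],[0,0,0]],"turn":[[0,0.2,1],[0,0,1],[0,0,1],[0,0,1],[0,0,1],[0,0,0],[0,0,0],[0,0,0],[0,0,0],[0,0,0],[0,0,0],[0,0,0],[0,0,0],[0,0,0],[0,0,0],[0,0,0],[0,0,0],[0,0,0],[0,0,0],[0,0,0]]}'
python3 - <<'E'
from h import *
go([.569,-.360,.1],-15,-25)
p,d=ctrl.capture('wrist');cv2.imwrite('pics/w3.png',p)
E
```

```text
clock: 33.55
eef_pos: [0.5587, -0.3501, 0.2851]
orientation: [3.111, -0.385, -0.016]
ft_force: [-0.5, 0.1, 0.0]
opening: 0.0857
t 33.5 open 86 F [-0.5  0.1  0. ] tcp [ 559. -350.  285.] -> [ 632. -377.  240.]
 linear(tool now) [3.13 0.31 1.77]  turn [ 0.16 -6.11  0.2 ]
 linear(target axes) [3.58 0.28 0.31]
```

View pics/w3.png

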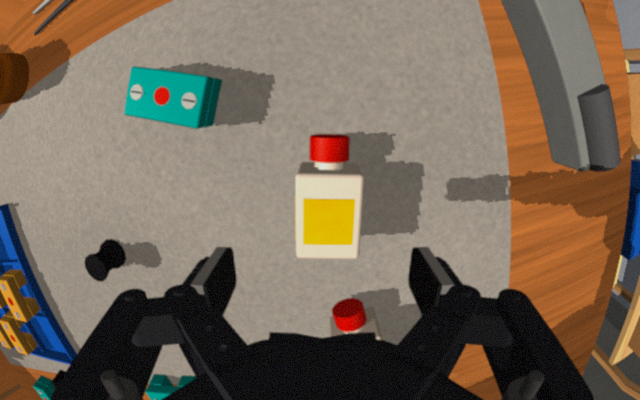

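Bottle 1 is square to the jaws at (328,215), with its cap away at (330,150). I'll tilt in.

```bash
python3 -m pendant '{"linear":[[0.57,0.05,0.1],[0.57,0.05,0.1],[0.57,0.05,0.1],[0.57,0.05,0.1],[0.57,0.05,0.1],[0.57,0.05,0.1],[0,0,0],[0,0,0]],"turn":[[0,-1,0],[0,-1,0],[0,-1,0],[0,-1,0],[0,-1,0],[0,-1,0],[0,0,0],[0,0,0]]}'
python3 - <<'E'
from h import *
go([.569,-.360,.028],-15,-25)
print(st()[0]['qpos'].round(2))
E
```

```text
clock: 34.27
eef_pos: [0.6373, -0.3708, 0.2496]
orientation: [-2.991, 0.353, 0.691]
ft_force: [0.4, 0.2, 0.9]
opening: 0.0852
t 34.3 open 85 F [0.4 0.2 0.9] tcp [ 637. -371.  250.] -> [ 632. -377.  168.]
 linear(tool now) [1.3  0.28 2.99]  turn [0.18 0.25 0.35]
 linear(target axes) [1.25 0.29 3.01]
[-0.66  1.03  0.7  -0.19  1.82  1.13]
```

```bash
python3 -m pendant '{"linear":[[0.3,0.28,0.6],[0.3,0,0.7],[0.3,0,0.7],[0.3,0,0.7],[0.1,0,0.25],[0,0,0],[0,0,0]],"turn":[[0.1,0.2,0.3],[0,0,0],[0,0,0],[0,0,0],[0,0,0],[0,0,0],[0,0,0]]}'
python3 - <<'E'
from h import *
go([.569,-.360,.028],-15,-25)
print(st()[0]['qpos'].round(2))
E
```

```text
clock: 34.85
eef_pos: [0.6317, -0.3746, 0.1727]
orientation: [-3.001, 0.382, 0.644]
ft_force: [0.1, -0.2, -0.0]
opening: 0.0853
t 34.9 open 85 F [ 0.1 -0.2 -0. ] tcp [ 632. -375.  173.] -> [ 632. -377.  168.]
 linear(tool now) [0.11 0.08 0.15]  turn [ 0.11 -0.2   0.1 ]
 linear(target axes) [0.11 0.08 0.14]
[-0.68  1.09  0.78 -0.17  1.66  1.17]
```

Close and lift, staying inward-leaning.

```bash
python3 -m pendant '{"linear":[[0,0.05,0.1],[0,0,0],[0,0,0],[0,0,0],[0,0,0],[0,0,0],[-0.2,0,-0.5],[-0.4,0,-0.8],[-0.4,0,-0.8],[-0.4,0,-0.8],[-0.4,0,-0.8],[-0.4,0,-0.8],[0,0,0]],"turn":[[0,0,0],[0,0,0],[0,0,0],[0,0,0],[0,0,0],[0,0,0],[0,0,0],[0,0,0],[0,0,0],[0,0,0],[0,0,0],[0,0,0],[0,0,0]]}' 1 80
python3 - <<'E'
from h import *
go([.569,-.300,.20],-15,65)
go([.613,.114,.20],70,65)
print(st()[0]['qpos'].round(2))
E
```

```text
clock: 35.93
eef_pos: [0.6256, -0.3733, 0.3097]
orientation: [-3.005, 0.382, 0.635]
ft_force: [0.8, -0.2, -1.3]
opening: 0.047
t 35.9 open 47 F [ 0.8 -0.2 -1.3] tcp [ 626. -373.  310.] -> [ 434. -264.  265.]
 linear(tool now) [-7.1  -2.34  5.06]  turn [2.00e-02 2.22e+01 1.80e-01]
 linear(target axes) [-5.22 -2.25 -7.01]
t 35.9 open 47 F [ 0.8 -0.2 -1.3] tcp [ 626. -373.  310.] -> [565. -18. 265.]
 linear(tool now) [ -4.7  -13.18   3.93]  turn [  8.15  17.79 -21.5 ]
 linear(target axes) [ 3.69 -7.14 12.11]
[-0.68  0.95  0.7  -0.18  1.87  1.12]
```

```bash
python3 -m pendant '{"linear":[[-0.43,0,0],[-0.43,0,0],[-0.43,0,0],[-0.43,0,0],[-0.43,0,0],[-0.43,0,0],[-0.43,0,0],[-0.43,0,0],[-0.43,0,0],[-0.43,0,0],[-0.43,0,0],[-0.43,0,0],[-0.43,0,0],[-0.43,0,0],[-0.43,0,0],[-0.43,0,0],[-0.43,0,0],[-0.43,0,0],[-0.43,0,0],[-0.43,0,0]],"turn":[[0,1,0],[0,1,0],[0,1,0],[0,1,0],[0,1,0],[0,1,0],[0,1,0],[0,1,0],[0,1,0],[0,1,0],[0,1,0],[0,1,0],[0,1,0],[0,1,0],[0,1,0],[0,1,0],[0,1,0],[0,1,0],[0,1,0],[0,1,0]]}'
python3 - <<'E'
from h import *
go([.569,-.300,.20],-15,65)
go([.613,.114,.20],60,65)
s,p,m=st();print(s['qpos'].round(2),(p+m[:,2]*.1547).round(3))
E
```

```text
clock: 37.6
eef_pos: [0.4346, -0.3202, 0.2548]
orientation: [2.639, -0.335, 1.421]
ft_force: [1.2, 0.2, -1.7]
opening: 0.047
t 37.6 open 47 F [ 1.2  0.2 -1.7] tcp [ 435. -320.  255.] -> [ 434. -264.  265.]
 linear(tool now) [ 0.03 -2.17 -0.75]  turn [-0.03  2.09  0.11]
 linear(target axes) [ 0.12 -2.17 -0.74]
t 37.6 open 47 F [ 1.2  0.2 -1.7] tcp [ 435. -320.  255.] -> [543.  -7. 265.]
 linear(tool now) [  0.98 -13.2    0.58]  turn [16.34  1.84 -9.05]
 linear(target axes) [ 5.88 -2.5  11.6 ]
[-0.93  0.46  1.85  1.63  0.55 -0.49] [ 0.559 -0.353  0.17 ]
```

```bash
python3 -m pendant '{"linear":[[0,0,0],[0,0,0],[0,-0.4,-0.2],[0,-0.4,-0.2],[0,-0.4,-0.2],[0,-0.4,0],[0,-0.4,0],[0,-0.4,0],[0,-0.4,0],[0,-0.4,0],[0,-0.4,0],[0,-0.4,0],[0,-0.4,0],[0,-0.4,0],[0,-0.4,0],[0,-0.4,0],[0,-0.4,0],[0,-0.4,0],[0,0,0]],"turn":[[0,1,0],[0,1,0],[0.88,0,-0.45],[0.88,0,-0.45],[0.88,0,-0.45],[0.88,0,-0.45],[0.88,0,-0.45],[0.88,0,-0.45],[0.88,0,-0.45],[0.88,0,-0.45],[0.88,0,-0.45],[0.88,0,-0.45],[0.88,0,-0.45],[0.88,0,-0.45],[0.88,0,-0.45],[0.88,0,-0.45],[0.88,0,-0.45],[0.88,0,-0.45],[0,0,0]]}'
python3 - <<'E'
from h import *
go([.613,.114,.16],50,65)
s,p,m=st();print(s['qpos'].round(2),(p+m[:,2]*.1547).round(3),m.round(2).tolist())
E
```

```text
clock: 39.18
eef_pos: [0.3721, -0.1616, 0.2521]
orientation: [-2.116, -1.037, -1.313]
ft_force: [0.6, -0.2, -1.4]
opening: 0.0471
t 39.2 open 47 F [ 0.6 -0.2 -1.4] tcp [ 372. -162.  252.] -> [523.   7. 225.]
 linear(tool now) [3.12 0.52 8.53]  turn [-0.23  0.47  0.42]
 linear(target axes) [2.85 0.3  8.63]
[-0.89  0.34  2.09  1.11  1.35 -0.88] [ 0.459 -0.054  0.182] [[0.27, 0.78, 0.56], [0.36, -0.62, 0.69], [0.89, 0.02, -0.45]]
```

```bash
python3 -m pendant '{"linear":[[0.3,0.05,0.85],[0.3,0.05,0.85],[0.3,0.05,0.85],[0.3,0.05,0.85],[0.3,0.05,0.85],[0.3,0.05,0.85],[0.3,0.05,0.85],[0.3,0.05,0.85],[0.3,0.05,0.85],[0.3,0.05,0.85],[0,0,0],[0,0,0]],"turn":[[-0.2,0.5,0.4],[0,0,0],[0,0,0],[0,0,0],[0,0,0],[0,0,0],[0,0,0],[0,0,0],[0,0,0],[0,0,0],[0,0,0],[0,0,0]]}'
python3 - <<'E'
from h import *
go([.613,.114,.063],50,65.8)
s,p,m=st();print(s['qpos'].round(2),(p+m[:,2]*.1547).round(3))
p,d=ctrl.capture('scene');cv2.imwrite('pics/s1.png',cv2.resize(p[60:300,150:560],None,fx=1.9,fy=1.9))
E
```

```text
clock: 40.18
eef_pos: [0.5369, 0.0067, 0.2276]
orientation: [-2.129, -0.952, -1.351]
ft_force: [-0.3, 0.1, -2.9]
opening: 0.0469
t 40.2 open 47 F [-0.3  0.1 -2.9] tcp [537.   7. 228.] -> [522.   6. 126.]
 linear(tool now) [-3.84 -0.4   1.35]  turn [ 0.35  0.22 -0.22]
 linear(target axes) [-3.86 -0.43  1.3 ]
[-0.34  0.55  1.83  1.51  1.   -0.7 ] [0.63  0.112 0.162]
```

View pics/s1.png

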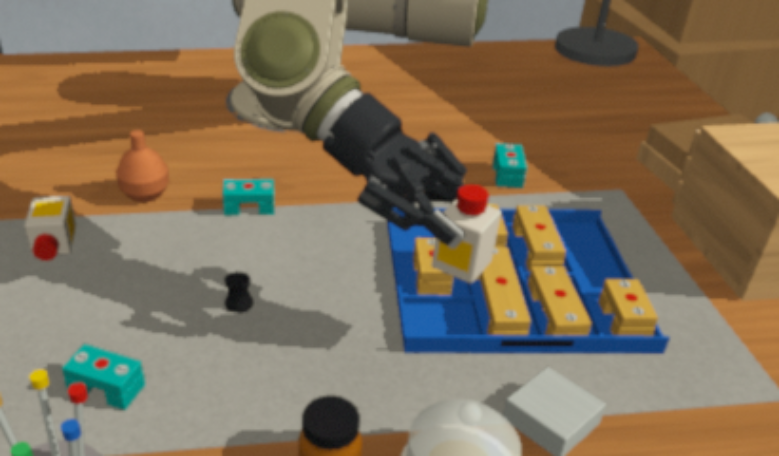

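The bottle is held upright at (468,235) above the tote. Well_b is the empty corner at (430,320). I'll yaw so it is square to the well.

```bash
python3 -m pendant '{"linear":[[0,0.39,0],[0,0.39,0],[0,0.39,0],[0,0.39,0],[0,0.39,0],[0,0.39,0],[0,0.39,0],[0,0.39,0],[0,0,0]],"turn":[[0.9,0,-0.42],[0.9,0,-0.42],[0.9,0,-0.42],[0.9,0,-0.42],[0.9,0,-0.42],[0.9,0,-0.42],[0.9,0,-0.42],[0.9,0,-0.42],[0,0,0]]}'
python3 - <<'E'
from h import *
go([.613,.114,.070],83.8,65.8)
s,p,m=st();print(s['qpos'].round(2),(p+m[:,2]*.1547).round(3),m.round(2).tolist())
E
```

```text
clock: 40.98
eef_pos: [0.6043, -0.0386, 0.2271]
orientation: [-1.671, -1.408, -1.052]
ft_force: [0.2, -0.1, -3.0]
opening: 0.0466
t 41.0 open 47 F [ 0.2 -0.1 -3. ] tcp [604. -39. 227.] -> [598. -26. 133.]
 linear(tool now) [-3.21 -0.3   1.99]  turn [ 0.66  0.21 -0.47]
 linear(target axes) [-3.23 -0.31  1.96]
[-0.38  0.73  1.47  1.09  1.48 -0.65] [0.626 0.1   0.162] [[0.08, 0.99, 0.14], [0.42, -0.16, 0.89], [0.91, -0.01, -0.42]]
```

```bash
python3 -m pendant '{"linear":[[0,-0.3,0.5],[-0.64,0,0.3],[-0.64,0,0.3],[-0.64,0,0.3],[-0.64,0,0.3],[-0.64,0,0.3],[0,0,0],[0,0,0]],"turn":[[0.66,0.2,-0.47],[0,0,0],[0,0,0],[0,0,0],[0,0,0],[0,0,0],[0,0,0],[0,0,0]]}'
python3 - <<'E'
from h import *
go([.613,.114,.056],83.8,65.8)
s,p,m=st();print((p+m[:,2]*.1547).round(3))
p,d=ctrl.capture('scene');cv2.imwrite('pics/s2.png',cv2.resize(p[140:280,300:520],None,fx=3,fy=3))
E
```

```text
clock: 41.65
eef_pos: [0.595, -0.0291, 0.1315]
orientation: [-1.633, -1.429, -1.054]
ft_force: [0.6, 0.8, -1.4]
opening: 0.0471
t 41.6 open 47 F [ 0.6  0.8 -1.4] tcp [595. -29. 132.] -> [598. -26. 119.]
 linear(tool now) [-0.39  0.09  0.32]  turn [ 0.34  0.04 -0.14]
 linear(target axes) [-0.39  0.1   0.31]
[0.614 0.111 0.068]
```

View pics/s2.png

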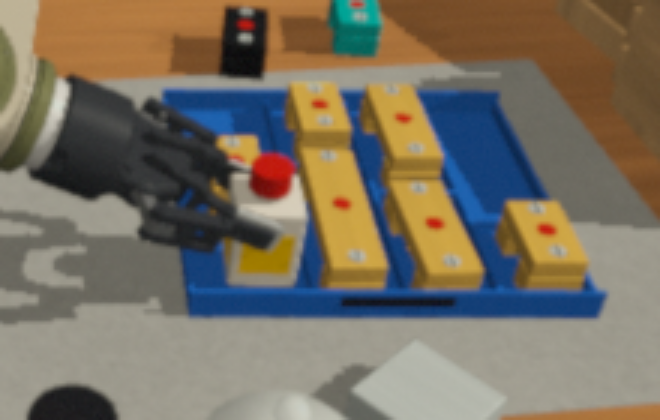

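The bottle is upright over well_b at (265,230). I'll lower it gently.

```bash
python3 -m pendant '{"linear":[[-0.12,0.05,0.15],[-0.12,0,0.05],[-0.12,0,0.05],[0,0,0],[0,0,0]],"turn":[[0.3,0,-0.14],[0,0,0],[0,0,0],[0,0,0],[0,0,0]]}'
python3 - <<'E'
from h import *
go([.613,.114,.056],83.8,65.8)
E
```

```text
clock: 42.12
eef_pos: [0.5971, -0.0278, 0.1237]
orientation: [-1.612, -1.45, -1.045]
ft_force: [0.2, -0.6, -2.2]
opening: 0.0469
t 42.1 open 47 F [ 0.2 -0.6 -2.2] tcp [597. -28. 124.] -> [598. -26. 119.]
 linear(tool now) [-0.13  0.02  0.13]  turn [0.06 0.06 0.07]
 linear(target axes) [-0.13  0.02  0.13]
```

```bash
python3 -m pendant '{"linear":[[-0.12,0,0.07],[-0.1,0,0.05],[0,0,0],[0,0,0]],"turn":[[0,0,0],[0,0,0],[0,0,0],[0,0,0]]}'
python3 - <<'E'
from h import *
go([.613,.114,.053],83.8,65.8)
E
```

```text
clock: 42.45
eef_pos: [0.5981, -0.0284, 0.122]
orientation: [-1.602, -1.449, -1.055]
ft_force: [0.6, 0.1, -3.3]
opening: 0.0469
t 42.5 open 47 F [ 0.6  0.1 -3.3] tcp [598. -28. 122.] -> [598. -26. 116.]
 linear(tool now) [-0.17 -0.02  0.16]  turn [ 0.07 -0.08  0.16]
 linear(target axes) [-0.17 -0.02  0.17]
```

```bash
python3 -m pendant '{"linear":[[-0.2,0,0.1],[-0.2,0,0.1],[0,0,0]],"turn":[[0,0,0],[0,0,0],[0,0,0]]}'
python3 - <<'E'
from h import *
go([.613,.114,.053],83.8,65.8)
E
```

```text
clock: 42.7
eef_pos: [0.5993, -0.0297, 0.1191]
orientation: [-1.58, -1.445, -1.07]
ft_force: [-0.3, -0.4, -2.2]
opening: 0.0466
t 42.7 open 47 F [-0.3 -0.4 -2.2] tcp [599. -30. 119.] -> [598. -26. 116.]
 linear(tool now) [-0.05 -0.08  0.16]  turn [ 0.02 -0.37  0.29]
 linear(target axes) [-0.05 -0.08  0.16]
```

```bash
python3 -m pendant '{"linear":[[-0.1,0,0.2],[-0.2,0,0.1],[0,0,0]],"turn":[[0,-0.4,0.2],[0,0,0],[0,0,0]]}'
python3 - <<'E'
from h import *
go([.613,.114,.050],83.8,65.8)
s,p,m=st();print((p+m[:,2]*.1547).round(3))
p,d=ctrl.capture('scene');cv2.imwrite('pics/s3.png',cv2.resize(p[140:260,300:460],None,fx=4,fy=4))
E
```

```text
clock: 42.95
eef_pos: [0.6017, -0.0284, 0.1198]
orientation: [-1.586, -1.447, -1.064]
ft_force: [0.0, 0.2, -3.1]
opening: 0.0468
t 43.0 open 47 F [ 0.   0.2 -3.1] tcp [602. -28. 120.] -> [598. -26. 113.]
 linear(tool now) [-0.21 -0.17  0.16]  turn [ 0.02 -0.27  0.25]
 linear(target axes) [-0.21 -0.17  0.16]
[0.617 0.113 0.059]
```

View pics/s3.png

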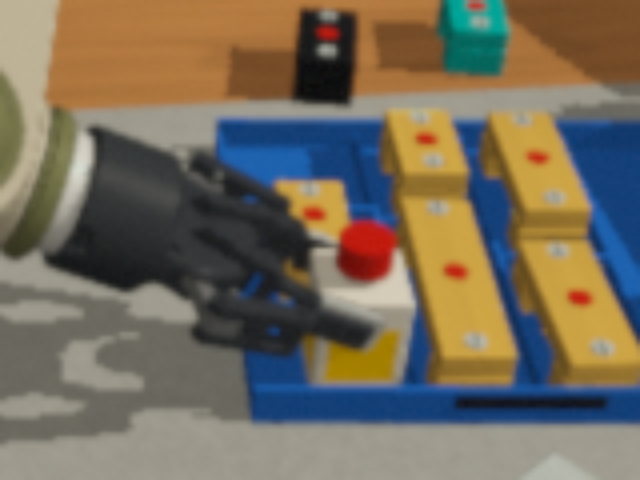

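```bash
python3 -m pendant '{"linear":[[-0.25,-0.15,0.12],[-0.2,0,0.1],[-0.1,0,0.05],[0,0,0]],"turn":[[0,-0.25,0.2],[0,0,0],[0,0,0],[0,0,0]]}'
python3 - <<'E'
from h import *
go([.613,.114,.050],83.8,65.8)
s,p,m=st();print((p+m[:,2]*.1547).round(3))
E
```

```text
clock: 43.33
eef_pos: [0.6024, -0.0284, 0.1179]
orientation: [-1.582, -1.441, -1.076]
ft_force: [0.8, -0.5, -2.9]
opening: 0.0471
t 43.3 open 47 F [ 0.8 -0.5 -2.9] tcp [602. -28. 118.] -> [598. -26. 113.]
 linear(tool now) [-0.14 -0.2   0.13]  turn [ 0.1  -0.4   0.28]
 linear(target axes) [-0.14 -0.19  0.13]
[0.619 0.113 0.058]
```

```bash
python3 - <<'E'
from h import *
s,p,m=st();print(s['qpos'].round(3),s['effort'].round(1),s['moment'].round(2),s['ft_force'].round(1))
E
python3 -m pendant '{"linear":[[-0.5,-0.3,0.25],[0,0,0]],"turn":[[0,-0.4,0.3],[0,0,0]]}'
python3 - <<'E'
from h import *
go([.613,.114,.050],83.8,65.8)
s,p,m=st();print(s['qpos'].round(3),s['effort'].round(1),s['moment'].round(2),s['ft_force'].round(1))
s,p,m=st();print((p+m[:,2]*.1547).round(3))
E
```

```text
[-0.367  0.92   1.472  1.123  1.445 -0.866] [ -0.1 -57.2 -16.7   2.1   2.6  -0. ] [-0.75  0.06 -0.04] [ 0.8 -0.5 -2.9]
clock: 43.5
eef_pos: [0.6013, -0.0284, 0.1159]
orientation: [-1.601, -1.437, -1.087]
ft_force: [-1.0, -0.1, -3.4]
opening: 0.0468
t 43.5 open 47 F [-1.  -0.1 -3.4] tcp [601. -28. 116.] -> [598. -26. 113.]
 linear(tool now) [-0.06 -0.16  0.1 ]  turn [ 0.36 -0.32  0.24]
 linear(target axes) [-0.06 -0.15  0.1 ]
[-0.368  0.92   1.481  1.133  1.426 -0.872] [ -0.4 -60.5 -18.7   3.2   3.   -0. ] [-0.83  0.12  0.05] [-1.  -0.1 -3.4]
[0.621 0.113 0.056]
```

Run:
```python
from h import *
p,d=ctrl.capture('scene');cv2.imwrite('pics/s4.png',cv2.resize(p[60:280,180:480],None,fx=2.5,fy=2.5))
```

```text
(no output)
```

View pics/s4.png

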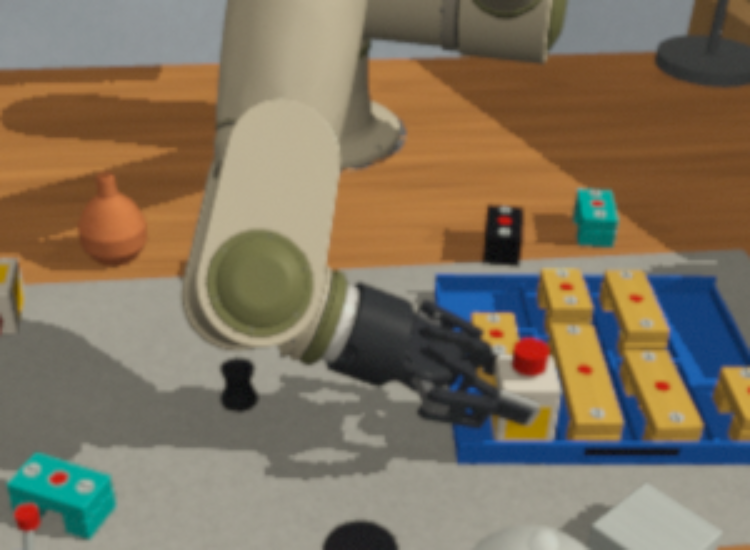

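The loupe at (238,385) has not moved. The arm's wrist is low and stopped advancing, though, so it may be close to the bench. The base is about 2 mm above the floor, so I'll release here and go straight up.

```bash
python3 -m pendant '{"linear":[[0,0,0],[0,0,0],[0,0,0],[0,0,0],[0.3,0,-0.15],[0.8,0,-0.38],[0.9,0,-0.42],[0.9,0,-0.42],[0.9,0,-0.42],[0.9,0,-0.42],[0,0,0]],"turn":[[0,0,0],[0,0,0],[0,0,0],[0,0,0],[0,0,0],[0,0,0],[0,0,0],[0,0,0],[0,0,0],[0,0,0],[0,0,0]]}' -0.45
python3 - <<'E'
from h import *
s,p,m=st();print(s['qpos'].round(2),s['effort'].round(1),(p+m[:,2]*.1547).round(3))
B=blobs(save='top7.png')
for n in('brass','white','red'):
  for b in B[n]:
    if 20<b[2]<110 and b[3][1]<200: print(n,b)
E
```

```text
clock: 44.47
eef_pos: [0.5967, -0.0307, 0.2469]
orientation: [-1.607, -1.432, -1.071]
ft_force: [0.1, 0.0, 1.1]
opening: 0.0618
[-0.37  0.69  1.48  1.1   1.53 -0.66] [  0.1 -50.5 -18.9   1.8   1.8   0.5] [0.615 0.11  0.186]
brass ([239, 190], 392, 39, ([611, 247], 103, 39, -3.7))
brass ([213, 186], 246, 39, ([627, 326], 68, 39, -5.8))
brass ([260, 200], 549, 39, ([583, 187], 138, 39, -7.0))
brass ([282, 220], 254, 39, ([523, 121], 67, 39, -7.8))
brass ([231, 235], 412, 40, ([480, 269], 102, 38, -6.3))
brass ([253, 239], 154, 39, ([465, 206], 46, 39, -7.0))
brass ([445, 262], 133, 48, ([394, -351], 36, 32, 89.2))
white ([289, 120], 411, 70, ([820, 103], 95, 68, -13.2))
white ([259, 142], 302, 30, ([763, 192], 64, 62, 35.7))
white ([514, 147], 109, 68, ([739, -573], 71, 30, -14.1))
white ([277, 186], 56, 70, ([606, 128], 76, 30, 26.0))
white ([441, 263], 114, 46, ([399, -348], 70, 44, 2.5))
red ([281, 183], 70, 94, ([621, 120], 25, 24, 67.2))
red ([441, 245], 43, 36, ([442, -346], 23, 12, 87.7))
```

View pics/top7.png

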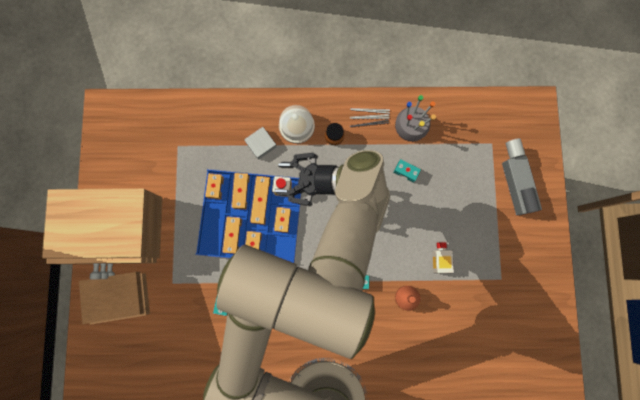

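Bottle 1 stands upright in well_b with its cap top at 94 mm, and all six bridges are in place. Next is bottle 2, so I'll untilt first.

```bash
python3 -m pendant '{"linear":[[0.5,0,-0.6],[0.5,0,-0.6],[0.5,0,-0.6],[0.5,0,-0.6],[0,0,0],[0,0,0],[0,0,0],[0,0,0],[0,0,0],[0,0,0],[0,0,0],[0,0,0],[0,0,0],[0,0,0],[0,0,0],[0,0,0],[0,0,0]],"turn":[[0,-1,0],[0,-1,0],[0,-1,0],[0,-1,0],[0,-1,0],[0,-1,0],[0,-1,0],[0,-1,0],[0,-1,0],[0,-1,0],[0,-1,0],[0,-1,0],[0,-1,0],[0,-1,0],[0,-1,0],[0,-1,0],[0,-1,0]]}' -1
python3 - <<'E'
from h import *
go([.416,-.349,.12],1,0)
s,p,m=st();print(s['qpos'].round(2),m.round(2).tolist())
E
```

```text
clock: 45.93
eef_pos: [0.5894, -0.0591, 0.3029]
orientation: [2.324, 2.059, -0.11]
ft_force: [-0.1, 0.4, 0.4]
opening: 0.0851
t 45.9 open 85 F [-0.1  0.4  0.4] tcp [589. -59. 303.] -> [ 416. -349.  275.]
 linear(tool now) [-12.22  -5.45   2.18]  turn [ 0.53  1.11 20.5 ]
 linear(target axes) [-7.14 11.47  1.13]
[-0.29  0.56  1.41 -0.08  1.18 -0.13] [[0.12, 0.99, -0.03], [0.99, -0.12, -0.07], [-0.08, -0.02, -1.0]]
```

```bash
python3 -m pendant '{"linear":[[0,0,0],[0,0,0],[0,0,0],[0,0,0],[0,0,0],[0,0,0],[0,0,0],[0,0,0],[0,0,0],[0,0,0],[0,0,0],[0,0,0],[0,0,0],[0,0,0],[0,0,0],[0,0,0],[0,0,0],[0,0,0],[0,0,0],[0,0,0]],"turn":[[0.3,0.5,1],[0.2,0.5,1],[0,0,1],[0,0,1],[0,0,1],[0,0,1],[0,0,1],[0,0,1],[0,0,1],[0,0,1],[0,0,1],[0,0,1],[0,0,1],[0,0,1],[0,0,1],[0,0,1],[0,0,1],[0,0,1],[0,0,1],[0,0,1]]}'
python3 -m pendant '{"linear":[[-0.2,0.95,0],[-0.2,0.95,0],[-0.2,0.95,0],[-0.2,0.95,0],[-0.2,0.95,0],[-0.2,0.95,0],[-0.2,0.95,0],[-0.2,0.95,0],[-0.2,0.95,0],[-0.2,0.95,0],[-0.2,0.95,0],[-0.2,0.95,0],[0,0,0],[0,0,0]],"turn":[[0,0,0],[0,0,0],[0,0,0],[0,0,0],[0,0,0],[0,0,0],[0,0,0],[0,0,0],[0,0,0],[0,0,0],[0,0,0],[0,0,0],[0,0,0],[0,0,0]]}'
python3 - <<'E'
from h import *
B=blobs()
for n in('white','red'):
  for b in B[n]:
    if 20<b[2]<110 and b[3][1]<200: print(n,b)
go([.416,-.349,.10],1,-45)
s,p,m=st();print(s['qpos'].round(2),m.round(2).tolist())
E
```

```text
clock: 47.6
eef_pos: [0.5855, -0.0565, 0.2773]
orientation: [-3.126, 0.01, 0.156]
ft_force: [-0.7, 1.1, 0.0]
opening: 0.0852
clock: 48.77
eef_pos: [0.5176, -0.3517, 0.2616]
orientation: [-3.108, 0.003, 0.198]
ft_force: [-0.1, 1.1, 0.9]
opening: 0.0852
white ([288, 119], 345, 70, ([824, 106], 90, 62, -28.7))
white ([514, 147], 98, 69, ([740, -572], 71, 31, -15.8))
white ([277, 187], 64, 70, ([622, 123], 42, 42, 83.4))
red ([281, 183], 71, 93, ([621, 120], 26, 24, -87.0))
red ([261, 292], 28, 36, ([315, 181], 14, 14, 46.2))
t 48.8 open 85 F [-0.3 -0.3 -0.5] tcp [ 518. -352.  261.] -> [ 525. -347.  209.]
 linear(tool now) [ 0.58 -0.13  2.03]  turn [-0.49 -9.42 -0.1 ]
 linear(target axes) [ 1.7  -0.18  1.25]
[-0.77  0.69  1.31 -0.07  1.26  0.82] [[0.99, -0.0, -0.13], [0.0, -1.0, 0.03], [-0.13, -0.03, -0.99]]
```

```bash
python3 -m pendant '{"linear":[[0,0,0],[0,0,0],[0,0,0],[0,0,0],[0,0,0],[0,0,0],[0,0,0],[0,0,0],[0,0,0],[0,0,0]],"turn":[[-0.4,-1,0],[0,-1,0],[0,-1,0],[0,-1,0],[0,-1,0],[0,-1,0],[0,-1,0],[0,-1,0],[0,-0.8,0],[0,0,0]]}'
python3 - <<'E'
from h import *
go([.416,-.349,.08],1,-45)
p,d=ctrl.capture('wrist');cv2.imwrite('pics/w4.png',p)
B=blobs()
for n in('white','red','brass'):
  for b in B[n]:
    if 20<b[2]<110 and b[3][1]<200: print(n,b)
E
```

```text
clock: 49.65
eef_pos: [0.5206, -0.341, 0.2571]
orientation: [2.905, 0.021, -1.193]
ft_force: [-0.2, 0.1, -0.4]
opening: 0.0853
t 49.6 open 85 F [-0.2  0.1 -0.4] tcp [ 521. -341.  257.] -> [ 525. -347.  189.]
 linear(tool now) [2.04 0.26 1.79]  turn [-0.09 -0.09 -0.  ]
 linear(target axes) [2.05 0.25 1.78]
white ([288, 119], 369, 69, ([824, 106], 91, 63, -24.2))
white ([514, 147], 101, 69, ([739, -572], 73, 29, -13.8))
white ([277, 187], 66, 69, ([621, 123], 43, 42, -5.8))
white ([449, 269], 28, 48, ([372, -364], 28, 15, -50.6))
red ([281, 183], 71, 92, ([621, 121], 27, 24, 79.9))
red ([261, 291], 29, 36, ([315, 180], 15, 14, 88.7))
brass ([239, 190], 390, 39, ([612, 247], 104, 39, -3.3))
brass ([213, 186], 243, 40, ([627, 326], 67, 39, -7.0))
brass ([260, 200], 542, 39, ([583, 187], 138, 39, -7.1))
brass ([282, 219], 253, 40, ([523, 121], 67, 39, -7.1))
brass ([231, 235], 409, 39, ([480, 269], 103, 40, -6.9))
brass ([252, 244], 252, 39, ([454, 208], 67, 39, -6.3))
```

View pics/w4.png

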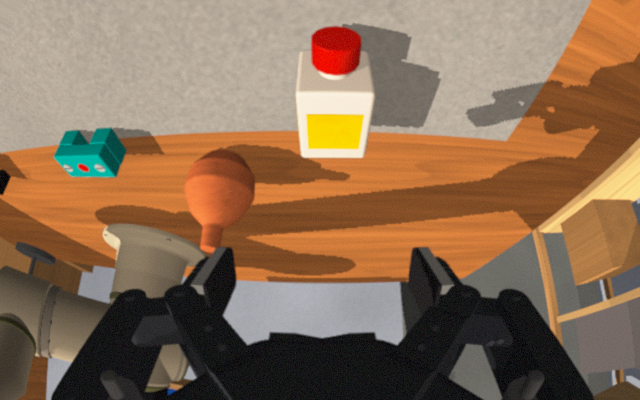

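Bottle 2 is square to the jaws at (335,105), with its cap away from the robot. The blower is off to the side. I'll descend vertically.

```bash
python3 -m pendant '{"linear":[[0.6,0.1,0.6],[0.6,0.1,0.6],[0.6,0.05,0.6],[0.6,0,0.6],[0.5,0,0.5],[0.3,0,0.2],[0,0,0],[0,0,0]],"turn":[[0,0,0],[0,0,0],[0,0,0],[0,0,0],[0,0,0],[0,0,0],[0,0,0],[0,0,0]]}'
python3 - <<'E'
from h import *
go([.416,-.349,.027],1,-45)
E
```

```text
clock: 50.42
eef_pos: [0.5254, -0.3453, 0.1441]
orientation: [2.915, 0.022, -1.16]
ft_force: [0.2, 0.5, 0.2]
opening: 0.0855
t 50.4 open 86 F [0.2 0.5 0.2] tcp [ 525. -345.  144.] -> [ 525. -347.  136.]
 linear(tool now) [0.21 0.07 0.22]  turn [-0.04 -0.4  -0.02]
 linear(target axes) [0.21 0.07 0.22]
```

```bash
python3 -m pendant '{"linear":[[0.2,0.05,0.2],[0,0,0],[0,0,0],[0,0,0],[0,0,0],[0,0,0],[-0.3,0,-0.3],[-0.6,0,-0.6],[-0.6,0,-0.6],[-0.6,0,-0.6],[-0.6,0,-0.6],[-0.6,0,-0.6],[-0.6,0,-0.6],[0,0,0]],"turn":[[0,-0.2,0],[0,0,0],[0,0,0],[0,0,0],[0,0,0],[0,0,0],[0,0,0],[0,0,0],[0,0,0],[0,0,0],[0,0,0],[0,0,0],[0,0,0],[0,0,0]]}' 1 80
python3 - <<'E'
from h import *
go([.416,-.300,.20],1,46)
s,p,m=st();print(s['qpos'].round(2),(p+m[:,2]*.1547).round(3))
E
```

```text
clock: 51.58
eef_pos: [0.523, -0.3462, 0.2889]
orientation: [2.908, 0.02, -1.17]
ft_force: [0.3, -0.4, -0.6]
opening: 0.0469
t 51.6 open 47 F [ 0.3 -0.4 -0.6] tcp [ 523. -346.  289.] -> [ 305. -302.  307.]
 linear(tool now) [-6.79 -1.89  5.49]  turn [ 0.03 22.46 -0.05]
 linear(target axes) [-5.51 -1.92 -6.77]
[-0.71  0.76  1.15 -0.49  1.82  0.87] [ 0.416 -0.348  0.177]
```

```bash
python3 -m pendant '{"linear":[[-0.25,0,0],[-0.25,0,0],[-0.25,0,0],[-0.25,0,0],[-0.25,0,0],[-0.25,-0.4,0],[-0.25,-0.4,0],[-0.25,-0.4,0],[-0.25,-0.4,0],[-0.25,-0.4,0],[-0.25,-0.4,0],[-0.25,-0.4,0],[-0.25,-0.4,0],[-0.25,-0.4,0],[-0.25,-0.4,0],[-0.25,-0.4,0],[-0.25,-0.4,0],[-0.25,-0.4,0],[-0.25,-0.4,0],[-0.25,-0.4,0]],"turn":[[0,1,0],[0,1,0],[0,1,0],[0,1,0],[0,1,0],[0,1,0],[0,1,0],[0,1,0],[0,1,0],[0,1,0],[0,1,0],[0,1,0],[0,1,0],[0,1,0],[0,1,0],[0,1,0],[0,1,0],[0,1,0],[0,1,0],[0,1,0]]}'
python3 - <<'E'
from h import *
go([.441,.133,.16],83.8,45.9)
s,p,m=st();print(s['qpos'].round(2),(p+m[:,2]*.1547).round(3),m.round(2).tolist())
E
```

```text
clock: 53.25
eef_pos: [0.3976, -0.1876, 0.2926]
orientation: [-2.957, -0.004, -1.052]
ft_force: [0.8, 1.1, -1.1]
opening: 0.047
t 53.2 open 47 F [ 0.8  1.1 -1.1] tcp [ 398. -188.  293.] -> [429.  23. 268.]
 linear(tool now) [ 0.36 -8.4   1.6 ]  turn [ 14.12   1.35 -15.43]
 linear(target axes) [5.19 0.34 6.79]
[-0.8   0.2   2.03  0.93  0.6   0.07] [ 0.495 -0.187  0.173] [[0.78, 0.0, 0.63], [0.0, -1.0, 0.0], [0.63, -0.0, -0.78]]
```

```bash
python3 -m pendant '{"linear":[[0,0,0],[0,0,0],[0,-0.3,0],[0,-0.3,0],[0,-0.3,0],[0,-0.3,0],[0,-0.3,0],[0,-0.3,0],[0,-0.3,0],[0,-0.3,0],[0,-0.3,0],[0,-0.3,0],[0,0,0],[0,0,0],[0,0,0],[0,0,0],[0,0,0],[0,0,0],[0,0,0],[0,0,0]],"turn":[[0,1,0],[0,0.8,0],[0.7,0,-0.7],[0.7,0,-0.7],[0.7,0,-0.7],[0.7,0,-0.7],[0.7,0,-0.7],[0.7,0,-0.7],[0.7,0,-0.7],[0.7,0,-0.7],[0.7,0,-0.7],[0.7,0,-0.7],[0.7,0,-0.7],[0.7,0,-0.7],[0.7,0,-0.7],[0.7,0,-0.7],[0.7,0,-0.7],[0.7,0,-0.7],[0.7,0,-0.7],[0.7,0,-0.7]]}'
python3 - <<'E'
from h import *
go([.441,.133,.16],83.8,46.2)
s,p,m=st();print(s['qpos'].round(2),(p+m[:,2]*.1547).round(3),m.round(2).tolist())
E
```

```text
clock: 54.92
eef_pos: [0.3647, -0.1076, 0.286]
orientation: [-2.007, -1.543, -0.855]
ft_force: [-0.1, -0.6, -1.8]
opening: 0.0474
t 54.9 open 47 F [-0.1 -0.6 -1.8] tcp [ 365. -108.  286.] -> [429.  22. 267.]
 linear(tool now) [3.41 1.12 4.6 ]  turn [ 1.7   0.13 -1.45]
 linear(target axes) [3.21 2.   4.44]
[-0.75  0.21  2.07  0.71  1.36 -0.82] [ 0.395 -0.001  0.178] [[0.18, 0.97, 0.19], [0.68, -0.26, 0.69], [0.72, 0.01, -0.7]]
```

```bash
python3 -m pendant '{"linear":[[0.3,0.2,0.4],[0.3,0.2,0.4],[0.5,0.32,0.73],[0.5,0.32,0.73],[0.5,0.32,0.73],[0.5,0.32,0.73],[0.5,0.32,0.73],[0,0,0],[0,0,0]],"turn":[[0.85,0.1,-0.7],[0.85,0,-0.7],[0,0,0],[0,0,0],[0,0,0],[0,0,0],[0,0,0],[0,0,0],[0,0,0]]}'
python3 - <<'E'
from h import *
go([.441,.133,.075],83.8,46.2)
s,p,m=st();print(s['qpos'].round(2),(p+m[:,2]*.1547).round(3))
B=blobs()
for n in('white','red','brass'):
  for b in B[n]:
    if 20<b[2]<210 and b[3][1]<200: print(n,b)
E
```

```text
clock: 55.67
eef_pos: [0.4315, 0.0247, 0.2616]
orientation: [-1.85, -1.666, -0.774]
ft_force: [0.7, -1.3, -1.4]
opening: 0.0467
t 55.7 open 47 F [ 0.7 -1.3 -1.4] tcp [431.  25. 262.] -> [429.  22. 182.]
 linear(tool now) [-2.37 -0.06  2.13]  turn [-0.16  0.1  -0.01]
 linear(target axes) [-2.38 -0.09  2.12]
[-0.35  0.34  1.98  0.83  1.23 -0.7 ] [0.442 0.135 0.154]
white ([289, 120], 412, 70, ([820, 103], 97, 70, -12.0))
white ([258, 142], 274, 30, ([762, 192], 63, 62, 32.9))
white ([515, 147], 106, 69, ([738, -573], 69, 28, -12.8))
white ([278, 187], 71, 69, ([615, 131], 57, 32, 32.1))
white ([269, 244], 117, 162, ([443, 140], 45, 44, 83.1))
red ([281, 183], 71, 93, ([621, 121], 26, 25, 88.4))
red ([270, 244], 87, 186, ([443, 138], 25, 24, 45.8))
red ([261, 292], 28, 36, ([315, 181], 14, 14, 42.7))
brass ([239, 190], 392, 39, ([612, 248], 103, 40, -3.3))
brass ([213, 186], 246, 39, ([627, 325], 69, 40, -4.5))
brass ([260, 200], 550, 39, ([583, 187], 138, 39, -7.1))
brass ([281, 217], 185, 40, ([523, 121], 67, 39, -8.1))
brass ([231, 235], 412, 39, ([480, 270], 102, 39, -5.1))
brass ([252, 244], 254, 39, ([453, 208], 68, 39, -5.9))
```

Bottle 2 hangs upright over well_a, with its cap top at 186 mm and its base at about 96 mm. It needs to go down 92 mm.

```bash
python3 -m pendant '{"linear":[[-0.3,0,0.2],[-0.5,0,0.45],[-0.5,0,0.5],[-0.5,0,0.5],[-0.4,0,0.4],[-0.2,0,0.2],[0,0,0]],"turn":[[-0.1,0.1,0],[0,0,0],[0,0,0],[0,0,0],[0,0,0],[0,0,0],[0,0,0]]}'
python3 - <<'E'
from h import *
go([.441,.131,.062],83.8,46.2)
s,p,m=st();print((p+m[:,2]*.1547).round(3))
for b in blobs()['red']:
    if 20<b[2]<210 : print(b)
E
```

```text
clock: 56.3
eef_pos: [0.4299, 0.0185, 0.1777]
orientation: [-1.859, -1.66, -0.791]
ft_force: [-0.0, -0.4, -1.5]
opening: 0.047
t 56.3 open 47 F [-0.  -0.4 -1.5] tcp [430.  19. 178.] -> [429.  20. 169.]
 linear(tool now) [-0.21 -0.05  0.28]  turn [ 0.06  0.03 -0.05]
 linear(target axes) [-0.21 -0.04  0.28]
[0.443 0.129 0.07 ]
([281, 183], 71, 93, ([621, 120], 27, 24, 87.0))
([276, 245], 72, 102, ([443, 132], 25, 22, 1.2))
([261, 291], 29, 36, ([323, 148], 81, 15, -77.5))
```

Cap top is at 102 mm, so there are 8 mm to go.

```bash
python3 -m pendant '{"linear":[[-0.12,0,0.12],[-0.1,0,0.1],[0,0,0],[0,0,0]],"turn":[[0,0,0],[0,0,0],[0,0,0],[0,0,0]]}'
python3 - <<'E'
from h import *
go([.441,.131,.062],83.8,46.2)
for b in blobs()['red']:
    if 20<b[2]<210 : print(b)
E
```

```text
clock: 56.68
eef_pos: [0.4306, 0.0178, 0.172]
orientation: [-1.861, -1.663, -0.795]
ft_force: [-0.2, 0.3, -1.9]
opening: 0.047
t 56.7 open 47 F [-0.2  0.3 -1.9] tcp [431.  18. 172.] -> [429.  20. 169.]
 linear(tool now) [-0.03 -0.08  0.14]  turn [ 0.12  0.04 -0.01]
 linear(target axes) [-0.03 -0.08  0.14]
([281, 183], 71, 93, ([621, 121], 27, 24, 85.7))
([276, 245], 73, 96, ([445, 131], 26, 23, 89.9))
```

```bash
python3 -m pendant '{"linear":[[-0.05,0,0.08],[0,0,0],[0,0,0]],"turn":[[0,0,0],[0,0,0],[0,0,0]]}'
python3 -m pendant '{"linear":[[0,0,0],[0,0,0],[0,0,0],[0,0,0],[0.25,0,-0.25],[0.6,0,-0.6],[0.7,0,-0.7],[0.7,0,-0.7],[0.7,0,-0.7],[0.7,0,-0.7],[0.7,0,-0.7],[0,0,0]],"turn":[[0,0,0],[0,0,0],[0,0,0],[0,0,0],[0,0,0],[0,0,0],[0,0,0],[0,0,0],[0,0,0],[0,0,0],[0,0,0],[0,0,0]]}' -0.45
python3 -m pendant '{"linear":[[0,0,-1],[0,0,-1],[0,0,-1],[0,0,-1],[0,0,-1],[0,0,-1],[0,0,0],[0,0,0],[0,0,0],[0,0,0],[0,0,0],[0,0,0]],"turn":[[0,0,0],[0,0,0],[0,0,0],[0,0,0],[0,0,0],[0,0,0],[0,0,0],[0,0,0],[0,0,0],[0,0,0],[0,0,0],[0,0,0]]}'
python3 - <<'E'
from h import *
B=blobs(save='topF.png')
for n in('white','red','brass'):
  for b in B[n]:
    if 20<b[2]<210 and b[3][1]<200: print(n,b)
for c,a in(('scene',0),('top',0)):
    p,d=ctrl.capture(c);cv2.imwrite(f'pics/F_{c}.png',p)
a=cv2.imread('pics/F_scene.png');b=cv2.imread('pics/F_top.png')
cv2.imwrite('pics/F.png',np.hstack([cv2.resize(a[100:300,140:560],(420,300)),cv2.resize(b[100:330,170:490],(380,300))]))
E
```

```text
clock: 56.98
eef_pos: [0.4309, 0.0185, 0.1701]
orientation: [-1.861, -1.664, -0.796]
ft_force: [0.0, -0.0, -1.1]
opening: 0.0468
clock: 57.98
eef_pos: [0.4285, 0.0161, 0.3351]
orientation: [-1.861, -1.662, -0.794]
ft_force: [-0.4, -0.1, 0.6]
opening: 0.062
clock: 58.98
eef_pos: [0.4119, -0.0912, 0.4442]
orientation: [-1.859, -1.663, -0.785]
ft_force: [-0.3, 0.3, -0.2]
opening: 0.0616
white ([288, 120], 386, 70, ([824, 105], 90, 65, -27.7))
white ([253, 147], 70, 30, ([751, 208], 61, 20, 36.3))
white ([514, 147], 103, 69, ([739, -572], 72, 32, -14.2))
white ([278, 187], 69, 70, ([622, 123], 43, 42, -6.3))
white ([275, 245], 102, 69, ([446, 133], 44, 43, -6.8))
red ([281, 183], 71, 93, ([622, 120], 27, 24, 45.4))
red ([277, 245], 75, 94, ([446, 131], 26, 24, 44.7))
red ([261, 291], 29, 36, ([315, 180], 15, 14, 89.2))
brass ([239, 190], 391, 40, ([612, 247], 103, 38, -5.0))
brass ([213, 186], 244, 40, ([627, 325], 69, 38, -6.3))
brass ([260, 200], 545, 39, ([583, 187], 138, 38, -6.8))
brass ([282, 220], 254, 39, ([523, 121], 67, 39, -7.2))
brass ([231, 235], 411, 39, ([480, 270], 102, 39, -6.2))
brass ([252, 244], 253, 39, ([453, 208], 68, 38, -5.8))
```

View pics/F.png

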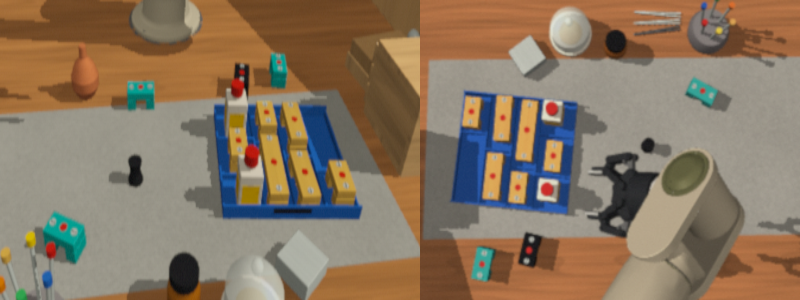

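The final views show six flat bridges in matching compartments and two upright capped bottles in the wells. The bystanders and look-alikes are where they were, and the gripper is clear.

```bash
python3 -c "
from bench import ctrl
print(ctrl.hand_in())"
```

```text
the job is handed in; nothing more can be done
None
```

I packed the tote and handed it in at about 59 s on the robot's clock. No verdict was reported.

**Bridges:** Six of the seven were present: one long, two mediums and three shorts. I moved the short and the medium out of the long compartments, and the short out of the medium one. All six now lie feet down in compartments that match their length. In the last top view their tops measured 39–40 mm, as expected for bridges resting on the tote floor.

**Bottles:** Both stand upright in their own wells. Their cap tops measured 93 and 94 mm, against an expected 94 mm.

**Other bench things:** The last pictures show no sign that the loupe, blower, bench block, jar or the black and turquoise look-alikes were moved. I compared these by eye and did not measure each one.

**What went less smoothly:**
- **Shifted medium:** One packed medium slid about 1 cm in its compartment while the robot was away from it. It still measures flat and inside, against one divider.
- **Contact while gripping:** I measured about 18 N at the wrist for a moment when gripping a short bridge in the tote, probably a fingertip on a divider.
- **First bottle:** The arm slowed in the last few millimetres of lowering it, so I released it there. I am not sure why it slowed. The wrist force stayed low, and the bottle then measured fully seated.

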